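# Refit the heating plate's knob, switch it off and unload the glass panels

## Task

The glass thermostat panels on the heating plate are warm enough. Push the plate's loose black knob fully home on its square spindle and turn it anticlockwise to its stop so that the heat is off; only then lift the panels off with the spatula, never touching the hot panels with the fingers, and lay them all down gently and flat, glass up and side by side, fully inside the dark metal cooling tray. Finish by laying the spatula back with its blade on the cork pad, and leave the spray can and the screwdriver where they are.

Things in the scene. Friction and masses are not known exactly. Their poses are not given: they have to be found in the camera images.
- heater: Heating plate, fixed, 230 mm (x) by 350 mm (y), surface 45 mm up. Origin: on the table, 90 mm behind the open front edge (the robot's side); x points to the back. Bare aluminium from x = -90 to +60 mm, with side lips 8 mm high (inner faces at y = +-169 mm); behind the fence, x = 68 to 140 mm, is the black control deck, 45 mm high, with the spindle at x = 103, y = 100 mm.
- fence_mid (a point): Foot of the front face of the heating plate's fence, at its middle, on the plate's surface: a straight stop along the heater's y, over its whole width, 9 mm high and 8 mm thick. Panels can be pushed against it. Axes as the heater's.
- spindle_foot (a point): Foot of the brass square spindle, on its axis, 48 mm above the table, where the knob's underside comes to rest (on a steel collar 44 mm wide). The spindle is 10 mm square and stands 20 mm up from here, the last 3 mm tapered to 6 mm. z up; x and y along the square's sides, turning with the spindle.
- spindle (a joint): Angle of the spindle in rad: 0 = off, at its stop; grows clockwise seen from above, up to 1.6. It starts between 0.5 and 1.2, stays where it is left and takes 0.06 N m to turn.
- knob: Black knob, loose, 70 g, upright on the table: round skirt 60 mm wide, 22 mm high; on top a square grip 32 x 32 mm, from 22 to 46 mm high. In its underside a square bore 12 mm wide, 21 mm deep, sides parallel to the grip's: it fits the spindle in any of four positions with 0.2 rad of play each way. Origin: centre of its underside; z up; x, y along the sides of grip and bore.
- panel_a: Room-thermostat panel, loose, 110 g, hot, one of up to three alike (None if absent), at first on the heating plate: white glass 86 x 86 mm with a black screen, 3 mm thick, over a back that tapers to 66 mm square, so the glass overhangs by 10 mm all round; 7 mm thick in all. Origin: centre of its underside; z up out of the glass, x and y along its edges.
- panel_b: Room-thermostat panel, loose, 110 g, hot, one of up to three alike (None if absent), at first on the heating plate: white glass 86 x 86 mm with a black screen, 3 mm thick, over a back that tapers to 66 mm square, so the glass overhangs by 10 mm all round; 7 mm thick in all. Origin: centre of its underside; z up out of the glass, x and y along its edges.
- panel_c: Room-thermostat panel, loose, 110 g, hot, one of up to three alike (None if absent), at first on the heating plate: white glass 86 x 86 mm with a black screen, 3 mm thick, over a back that tapers to 66 mm square, so the glass overhangs by 10 mm all round; 7 mm thick in all. Origin: centre of its underside; z up out of the glass, x and y along its edges.
- spatula: Cranked steel spatula, loose, 170 g, stands level on its blade. Origin: underside of the blade, 45 mm behind the front edge; x to the front, z up. Blade x = -50 to 45 mm, 76 mm wide, 2 mm thick, bevelled to 0.6 mm at the front; polished: a panel on it begins to slide at about 15 degrees of tilt. A 24 mm wide neck at its rear, leaning back, stops a panel from sliding back.
- spatula_grip (a point): Best grip on the spatula's black handle: on its middle line, 95 mm behind and 50 mm above the spatula's origin. The handle is level, 22 mm wide (y), 24 mm high and runs from 153 to 63 mm behind the origin. Axes as the spatula's.
- tray: Dark steel cooling tray, fixed, 250 mm along its x, 240 mm along its y, floor 3 mm thick. Origin: centre of its underside. Rims 4 mm thick, 11 mm high above the table, on both sides (y) and at the far end (+x); the near end (-x, the robot's side) is open, its edge just the 3 mm floor. The panels must not strike or press it with over 25 N.
- cork_pad: Cork pad for the spatula, fixed, 150 mm along its x, 100 mm along its y, 3 mm thick. Origin: centre of its underside. The spatula starts on it, blade and handle roughly along the pad's x.
- spray_can: Contact-cleaner spray can, 53 mm wide, 172 mm tall, standing; a bystander. Origin: centre of its base.
- screwdriver: Screwdriver, 160 mm long, lying; a bystander.
There are look-alikes about, which are no part of the job. Leave any pink look-alike of the panel_b alone.

How it is judged:
On the way, in this order (a step that is already met when the one before it is completed fails the run):
1. the knob sits fully home on the square spindle (horizontal distance between knob and spindle_foot below 0.003 m and z of knob in the frame of spindle_foot below 0.003 m and angle between knob's own z axis and vertical below 0.08 rad), for 0.2 s.
2. the knob is turned anticlockwise to its stop: heat off (all of step 1 and value of joint spindle below 0.1 rad), for 0.2 s.
3. a panel is carried on the spatula, clear of the heating plate (((height (world z) of panel_a above 0.062 m and contact force between panel_a and spatula above 0.2 N and angle between panel_a's own z axis and vertical below 0.35 rad) or (height (world z) of panel_b above 0.062 m and contact force between panel_b and spatula above 0.2 N and angle between panel_b's own z axis and vertical below 0.35 rad) or (height (world z) of panel_c above 0.062 m and contact force between panel_c and spatula above 0.2 N and angle between panel_c's own z axis and vertical below 0.35 rad))), for 0.2 s.
4. all panels lie flat in the tray (x of panel_a in the frame of tray between -0.085 and 0.085 m and y of panel_a in the frame of tray between -0.078 and 0.078 m and z of each of panel_a, panel_b, panel_c in the frame of tray below 0.006 m and angle between each of panel_a, panel_b, panel_c's own z axis and vertical below 0.05 rad and linear speed of each of panel_a, panel_b, panel_c below 0.02 m/s and x of panel_b in the frame of tray between -0.085 and 0.085 m and y of panel_b in the frame of tray between -0.078 and 0.078 m and x of panel_c in the frame of tray between -0.085 and 0.085 m and y of panel_c in the frame of tray between -0.078 and 0.078 m), for 0.3 s.
At the end, for the whole second after the job is handed in: Every panel lies flat and still on the tray's floor, glass up, centre within 85 mm (tray x) and 78 mm (tray y) of the tray's; the spatula lies level and still, blade origin over the cork pad; the knob is home within 3 mm, upright, and the spindle reads under 0.1 rad (all of step 2 and all of step 4 and x of spatula in the frame of cork_pad between -0.075 and 0.075 m and y of spatula in the frame of cork_pad between -0.05 and 0.05 m and z of spatula in the frame of cork_pad below 0.008 m and angle between spatula's own z axis and vertical below 0.08 rad and linear speed of spatula below 0.02 m/s); the robot touches nothing.
It fails at once if the fingers touch a hot panel (contact force between the fingers and panel_a above 1 N or contact force between the fingers and panel_b above 1 N or contact force between the fingers and panel_c above 1 N).
It fails at once if a panel is taken away while the heat is still on (value of joint spindle above 0.2 rad and distance of any of panel_a, panel_b, panel_c from where it was at the start of the episode above 0.12 m).
It fails at once if a panel is dropped or pressed hard onto the tray (contact force between any of panel_a, panel_b, panel_c and tray above 25 N).
It fails at once if a bystander is pushed or knocked over (distance of any of spray_can, screwdriver from where it was at the start of the episode above 0.04 m or angle between spray_can's own z axis and vertical above 0.5 rad).
Of panel_a, panel_b, panel_c only 2 to 3 are there at a start; the rules pass over those that are not, and their reading is None.
At some moment in a run one of panel_a, panel_b, panel_c, spatula may be knocked a few centimetres aside while the robot is not near it.
It also fails if it takes over 210 s, if anything falls off the work surface, if the arm or the gripper's body presses on something with over 40 N, if the wrist force passes 120 N, or if a joint passes its speed limit or range.

## Robot

A 7-joint arm with a two-finger parallel gripper is mounted at the origin on the work surface. World frame = base frame: x ahead of the robot, y to its left, z up, the work surface at z = 0. Lengths are in m, angles in rad, forces in N, time in s.
With the tool pointing down it reaches from about 0.425 to 0.925 m from the base axis. Payload 6.8 kg.
Tool frame: the origin (TCP) lies at the very end of the fingers, on their centre line; the grasp point (between the pads) lies env.grasp_offset behind it (env.grasp_offset is the distance from the TCP to the grasp point, in m); z points along the fingers, y is the line along which they close (so a half turn about z gives the same grasp; the last joint's range is limited). The gripper opens to 85 mm and grips with 20 to 120 N. Pads are 22 mm wide; open, the fingers measure 114 mm over their backs; the gripper's body (76 mm by 85 mm) begins 54 mm behind the grasp point. The pads swing forward as they close: fully open they stand 13 mm farther back than shut.
Start: joints at [1.044, 0.477, 0.022, 1.555, -0.011, 1.109, -0.083], TCP at [0.275, -0.617, 0.231] pointing down, gripper open.
Joint ranges: [-2.96, 2.96], [-0.34, 2.1], [-1.41, 1.46], [0.24, 2.44], [-1.37, 4.51], [0.17, 1.92], [-2.96, 2.96]. Speed limits (rad/s): [2.39, 2.39, 3.14, 3.14, 3.14, 3.14, 3.14].

## Interface

Orientations are given as a unit quaternion [x, y, z, w].
In Python, from bench import env gives the robot as it stands. The module is installed in compiled form; this text tells all that it offers.
- The arm moves only by the shell command python3 -m creep 'ROWS'. ROWS is JSON, a list of rows, each a list of 7 numbers: the shift along the tool's x, y, z in units of 0.2 m (1.0 is 0.2 m), then the turn, a rotation vector about the tool's x, y, z in units of 180 degrees (1.0 is 180 degrees), then the opening, from -1 (shut) to 1 (fully open). A call has 1 to 10 rows; each row is the pose to reach, as a shift and turn from the pose commanded when the call began, along the tool's axes at that moment, turning the shorter way round; what a row does not reach only later rows make up. A row lasts 1/10 s, in which the tool goes at most 50 mm and 8.59 degrees, less where a joint would pass 70% of its speed; a pose out of reach is approached as far as the arm can. A call with a number of a shift or a turn outside -1 to 1 is refused whole. A call with a gripper value outside its range is refused whole. The fingers move at their own pace and stop on an object; the grip force is fixed at half the most. Time passes only in rows, so rows that repeat a pose let the fingers close. It gives the time, the measured TCP pose, the force, the opening and the grip force at its end, in the units of the state.
- env.read_state(): the state, without advancing time (a new reading comes with each control period).
- env.grab_frame(name): name is "scene" or "top" or "wrist"; returns the picture (420x560x3 uint8, red, green, blue); there is no depth.
- env.camera_model(name): a dict with "camera_matrix" (3x3 intrinsics, pixels), "eye" and "orientation" of the camera in the world. Camera axes: x right, y down, z forward; pixel columns grow to the right and rows downward; lengths in m; the calibration is good to about 2 mm. A picture is of the moment at which its call begins: read the wrist's pose just before it. camera_model takes no time and is no camera call; for the wrist camera it gives the pose at the moment of the call.
- env.job_done(): hands the job in; it is judged then, once.
The state is a dict: "t": time; "qpos": joint angles; "joint_velocities": joint speeds; "tau": joint torques, N m; "eef_pos": TCP position; "eef_rot": TCP orientation; "contact_force": force on the tool from outside, world axes, zero at the start; "wrist_torque": the same for the moment, N m; "gripper_width": opening from 0.0 (shut) to 1.0 (fully open); "finger_force": force on a finger pad.
Only numpy, scipy, OpenCV 4.12 (cv2) and the standard library are available. Lean on these libraries where they do the work, as an engineer would, in place of code of your own. Each camera call takes 0.05 s, during which the arm holds its last target. There are 200 camera calls.

## Working session

There is one attempt and no reset: what is moved stays moved. The work goes in short steps, Python scripts to look and compute and a shell command to move; the robot and the scene stay as the last step left them, time stands still between calls to the robot, and variables do not carry over. Pictures are saved under pics/ and viewed, at most 14 in all, crops included, and the job is handed in when it is done.

```bash
mkdir -p pics; ls; cat > h.py <<'E'
import numpy as np, cv2
from scipy.spatial.transform import Rotation as R
from bench import env
def snap(name,fn=None):
    m=env.camera_model(name); im=env.grab_frame(name)[:,:,::-1].copy()
    if fn: cv2.imwrite('pics/'+fn,im)
    return im,m
def ray(m,u,v):
    o=m['orientation']; o=np.array(o)
    Rm=R.from_quat(o).as_matrix() if o.size==4 else o.reshape(3,3)
    d=Rm@np.linalg.inv(np.array(m['camera_matrix']))@np.array([u,v,1.])
    return np.array(m['eye']),d
def onz(m,u,v,z):
    e,d=ray(m,u,v); return e+d*(z-e[2])/d[2]
def proj(m,p):
    o=np.array(m['orientation']); Rm=R.from_quat(o).as_matrix() if o.size==4 else o.reshape(3,3)
    c=np.array(m['camera_matrix'])@(Rm.T@(np.array(p)-np.array(m['eye']))); return c[:2]/c[2]
E
python3 - <<'E'
from h import *
print(env.read_state(), env.grasp_offset)
for n in ['scene','top']:
    im,m=snap(n,n+'0.png'); print(n,m)
a=cv2.imread('pics/top0.png');b=cv2.imread('pics/scene0.png')
E
```

```text
pics
{'t': 0.0, 'qpos': array([ 1.04392829,  0.4777668 ,  0.02234439,  1.55646839, -0.01152849,
        1.10928377, -0.08309046]), 'joint_velocities': array([ 0.00053073,  0.00082365, -0.00160701,  0.00022496,  0.0015017 ,
       -0.00050909,  0.0002203 ]), 'tau': array([-6.31548355e-04, -5.96464777e+01,  1.60806678e+00, -2.81203222e+01,
        1.25109981e-02,  9.23611165e-03, -1.15028107e-05]), 'eef_pos': array([ 0.2742277 , -0.61613369,  0.23034097]), 'eef_rot': array([ 9.78157272e-01,  2.07864239e-01, -2.40120108e-04, -8.66574444e-04]), 'contact_force': array([-0.12656014,  0.01690847, -0.32234395]), 'wrist_torque': array([ 0.00948874, -0.01731018,  0.05224906]), 'finger_force': 0.0, 'gripper_width': 0.9994979132769465} 0.0187
scene {'camera_matrix': array([[419.5786895 ,   0.        , 277.68417135],
       [  0.        , 419.5786895 , 218.36223918],
       [  0.        ,   0.        ,   1.        ]]), 'eye': array([1.00824707, 0.5295372 , 0.66944853]), 'orientation': array([ 0.30008939,  0.85225987, -0.4080846 , -0.13063856])}
top {'camera_matrix': array([[415.47144496,   0.        , 276.83862388],
       [  0.        , 415.47144496, 206.93198683],
       [  0.        ,   0.        ,   1.        ]]), 'eye': array([ 0.34245462, -0.05872032,  1.04802844]), 'orientation': array([-0.66438669,  0.7401318 , -0.07647575,  0.07033279])}
```

View pics/top0.png

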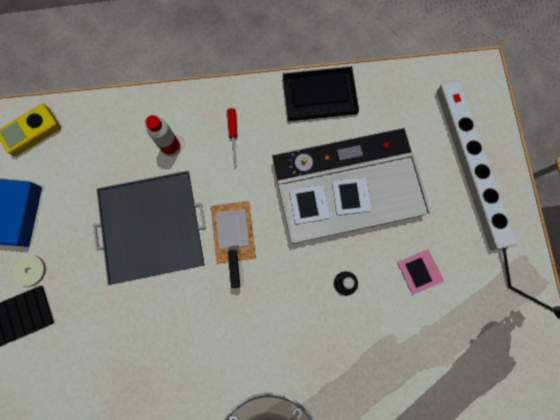

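View pics/scene0.png

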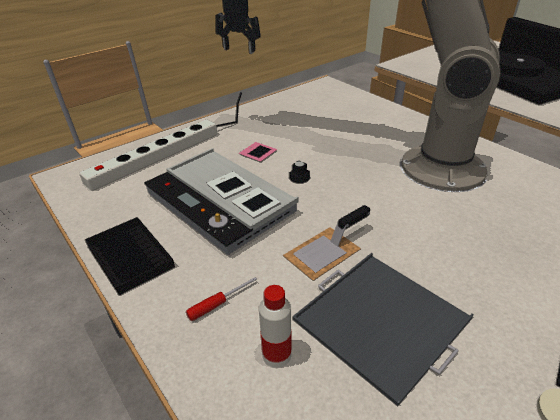

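The top view shows the tray (151,227), the spatula on its cork (233,235), the heater with spindle (304,161), and the white panels at (309,204) and (351,196). The knob is at (346,283). The pink panel at (420,271) is a look-alike, so I'll leave it. Only two white panels are present. Next I'll measure by masks.

```bash
cat > m1.py <<'E'
from h import *
im=cv2.imread('pics/top0.png'); m=env.camera_model('top')
hsv=cv2.cvtColor(im,cv2.COLOR_BGR2HSV)
def rect(mask,z,name,roi):
    x0,y0,x1,y1=roi; mm=np.zeros_like(mask); mm[y0:y1,x0:x1]=mask[y0:y1,x0:x1]
    cs,_=cv2.findContours(mm,cv2.RETR_EXTERNAL,cv2.CHAIN_APPROX_NONE)
    for c in sorted(cs,key=cv2.contourArea)[::-1][:1]:
        P=np.array([onz(m,u,v,z)[:2] for u,v in c[:,0,:]],np.float32)
        (cx,cy),(w,h),a=cv2.minAreaRect(P*1000)
        mo=cv2.moments(c); print(name,'c',round(cx),round(cy),'wh',round(w),round(h),'ang',round(a,1),'px',c[:,0].min(0),c[:,0].max(0))
H,S,V=[hsv[:,:,i].astype(int) for i in range(3)]
u=lambda b:(b*255).astype(np.uint8)
rect(u((V<110)),0.005,'tray',(92,165,210,290))
rect(u((S>110)&(H>5)&(H<25)&(V>100)),0.003,'cork',(205,195,265,270))
rect(u((V<70)),0.04,'knob',(325,265,365,300))
rect(u((V>215)&(S<25)),0.052,'panels a',(285,180,330,226))
rect(u((V>215)&(S<25)),0.052,'panels b',(331,174,376,218))
rect(u((V<70)),0.05,'handle',(220,247,250,295))
rect(u((V<70)),0.045,'deck',(265,120,420,185))
rect(u((S>120)&((H<10)|(H>170))),0.01,'screwd',(222,105,245,140))
E
python3 m1.py
python3 - <<'E'
import cv2
a=cv2.imread('pics/top0.png')
cv2.imwrite('pics/c1.png',cv2.resize(a[120:300,205:435],None,fx=3.4,fy=3.3,interpolation=cv2.INTER_CUBIC))
E
```

```text
tray c 548 247 wh 252 274 ang 5.5 px [ 95 171] [205 284]
cork c 511 39 wh 147 97 ang 1.4 px [211 202] [254 262]
knob c 351 -222 wh 55 54 ang 82.2 px [334 272] [357 295]
handle c 416 40 wh 23 91 ang 89.2 px [228 249] [239 287]
deck c 673 -256 wh 66 347 ang 6.2 px [273 129] [410 179]
screwd c 803 15 wh 23 84 ang 89.7 px [227 108] [236 137]
```

View pics/c1.png

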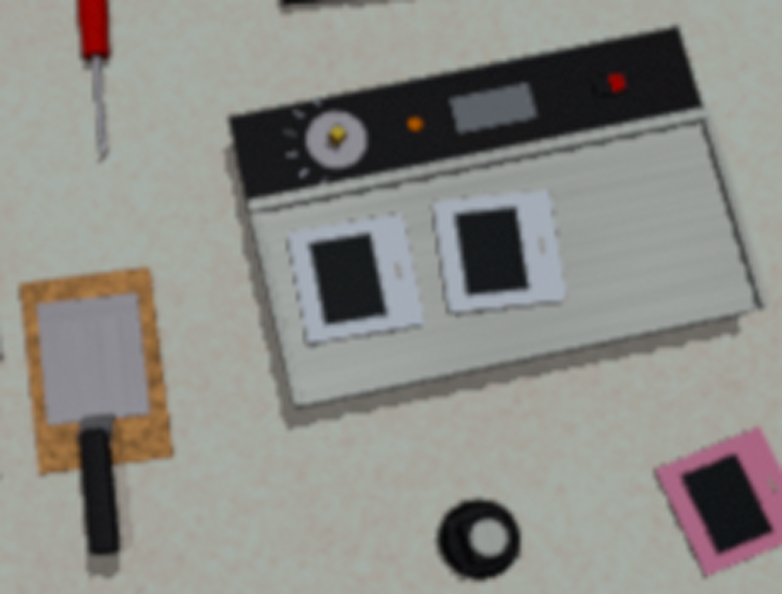

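```bash
cat >> h.py <<'E'
def plan(p,yaw=None,pitch=0,rot=None,verbose=True):
    """TCP target p, tool x heading yaw(deg, world), tool pitch; returns units"""
    s=env.read_state(); T=R.from_quat(s['eef_rot'])
    if rot is None:
        rot=R.from_euler('z',yaw,degrees=True)*R.from_euler('y',pitch,degrees=True)*R.from_euler('x',180,degrees=True)
    d=T.inv().apply(np.array(p)-s['eef_pos'])/0.2; r=(T.inv()*rot).as_rotvec()/np.pi
    print('t%.1f'%s['t'],'units',np.round(d,3),np.round(r,4),'rows>=',int(np.ceil(max(np.linalg.norm(d)*4,np.linalg.norm(r)*180/8.59)))+1)
    return rot
def st():
    s=env.read_state(); e=R.from_quat(s['eef_rot'])*R.from_euler('x',180,degrees=True)
    print('t%.1f'%s['t'],'pos',np.round(s['eef_pos'],4),'ypr',np.round(e.as_euler('ZYX',degrees=True),1),'F',np.round(s['contact_force'],1),'w',round(s['gripper_width'],3),'ff',round(s['finger_force'],1),'q',np.round(s['qpos'],2))
E
python3 - <<'E'
from h import *
st(); plan([0.37,-0.25,0.30],0)
m=env.camera_model('top'); w=env.camera_model('wrist')
s=env.read_state(); T=R.from_quat(s['eef_rot'])
print('wrist cam in tool', T.inv().apply(np.array(w['eye'])-s['eef_pos']), (T.inv()*R.from_quat(w['orientation'])).as_matrix().round(2), w['camera_matrix'][0])
for n,(u,v,z) in dict(spin=(304,160,.065),pa=(309,204,.052),pb=(351,196,.052)).items(): print(n,onz(m,u,v,z).round(3))
X=lambda u,v:(205+u/3.4,120+v/3.3)
for n,(u,v,z) in dict(heatFL=(293,406,.045),heatFR=(763,306,.053),heatBL=(230,116,.045),heatBR=(679,28,.045),knobtop=(488,537,.046),bladeTL=(37,306,.005),bladeTR=(139,294,.005),hnd0=(97,430,.062),hnd1=(104,550,.062),pa1=(288,238,.052),pa2=(402,216,.052),pa3=(422,324,.052),pa4=(308,343,.052),pb1=(432,203,.052),pb2=(546,190,.052),pb3=(563,300,.052),pb4=(447,313,.052)).items(): print(n,onz(m,*X(u,v),z).round(3)[:2])
E
```

```text
t0.1 pos [ 0.2743 -0.6162  0.2304] ypr [24.   0.   0.1] F [ 0.5 -0.2  0.3] w 0.998 ff 0.0 q [ 1.04  0.48  0.02  1.56 -0.01  1.11 -0.08]
t0.1 units [ 1.182 -1.479 -0.346] [-5.000e-04  1.000e-04  1.333e-01] rows>= 9
wrist cam in tool [ 0.08522847 -0.00014168 -0.14149401] [[ 0.   -0.95 -0.33]
 [ 1.    0.   -0.  ]
 [ 0.   -0.33  0.95]] [295.48593152   0.         281.60209781]
spin [ 0.66  -0.158  0.065]
pa [ 0.551 -0.158  0.052]
pb [ 0.56  -0.263  0.052]
heatFL [ 0.461 -0.104]
heatFR [ 0.497 -0.447]
heatBL [ 0.688 -0.083]
heatBR [ 0.723 -0.427]
knobtop [ 0.352 -0.228]
bladeTL [0.564 0.077]
bladeTR [ 0.565 -0.   ]
hnd0 [0.456 0.035]
hnd1 [0.371 0.037]
pa1 [ 0.586 -0.114]
pa2 [ 0.594 -0.199]
pa3 [ 0.51  -0.202]
pa4 [ 0.505 -0.12 ]
pb1 [ 0.601 -0.222]
pb2 [ 0.602 -0.306]
pb3 [ 0.517 -0.306]
pb4 [ 0.517 -0.221]
```

```bash
python3 -m creep '[[0.6,-0.75,-0.3,0,0,0.133,1],[0.6,-0.75,-0.3,0,0,0.133,1],[0.6,-0.75,-0.3,0,0,0.133,1],[0.6,-0.75,-0.3,0,0,0.133,1],[0.6,-0.75,-0.3,0,0,0.133,1]]' | tail -c 400; python3 - <<'E'
from h import *
st(); plan([0.37,-0.235,0.22],0)
E
```

```text
t: 0.6
eef_pos: [0.3267, -0.4253, 0.2932]
eef_rot: [1.0, 0.005, 0.002, -0.0]
contact_force: [0.6, -1.0, 0.9]
gripper_width: 1.004
finger_force: 0.0
t0.6 pos [ 0.3267 -0.4253  0.2932] ypr [ 0.5 -0.2  0. ] F [ 0.6 -1.   0.9] w 1.004 ff 0.0 q [ 0.77  0.19  0.04  1.81 -0.01  1.13 -0.75]
t0.6 units [ 0.224 -0.949  0.367] [-0.0002 -0.001   0.003 ] rows>= 6
```

```bash
python3 -m creep '[[0.22,-0.95,0.3,0,0,0,1],[0.22,-0.95,0.3,0,0,0,1],[0.22,-0.95,0.3,0,0,0,1],[0.22,-0.95,0.3,0,0,0,1],[0.22,-0.95,0.3,0,0,0,1],[0.22,-0.95,0.3,0,0,0,1],[0.22,-0.95,0.3,0,0,0,1]]' | tail -c 400; python3 - <<'E'
from h import *
st(); im,m=snap('wrist','w1.png'); print(proj(m,[.352,-.228,.046]))
E
```

```text
t: 1.3
eef_pos: [0.3668, -0.2422, 0.2315]
eef_rot: [1.0, -0.0, 0.0, 0.0]
contact_force: [-1.4, -0.7, 0.5]
gripper_width: 1.0
finger_force: 0.0
t1.3 pos [ 0.3668 -0.2422  0.2315] ypr [-0. -0. -0.] F [-1.4 -0.7  0.5] w 1.0 ff 0.0 q [ 0.55  0.09 -0.11  2.08  0.01  0.97 -1.14]
[269.70073463 197.42027841]
```

View pics/w1.png

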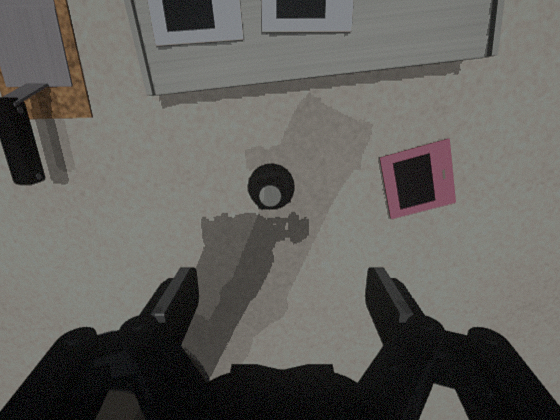

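The wrist view shows the knob at (271,187) with a grey cap at (270,197), the pink look-alike at (417,180), and the two white panels at the top. I need a gamma-stretched crop to read the grip's orientation.

```bash
python3 - <<'E'
from h import *
im=cv2.imread('pics/w1.png').astype(float)[155:225,235:310]
a=cv2.imread('pics/scene0.png').astype(float)[150:195,275:325]
f=lambda x,k:cv2.resize(np.clip((x-5)*3.2,0,255).astype(np.uint8),(400,400),interpolation=cv2.INTER_CUBIC)
print(np.percentile(im,[1,5,10,20]),np.percentile(a,[1,5,10]))
cv2.imwrite('pics/c2.png',np.hstack([f(im,1),f(a,1)]))
E
```

```text
[14. 22. 26. 33.] [ 9.  18.  25.9]
```

View pics/c2.png

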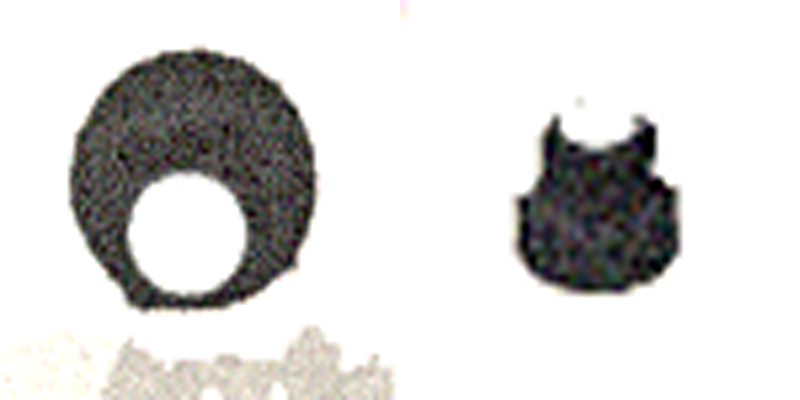

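The grip's front lower side runs from (130,305) to (295,265) in the crop, so the knob's yaw is about 13° mod 90. Closing the pads will square it up.

```bash
python3 - <<'E'
from h import *
from scipy import ndimage
im=cv2.imread('pics/w1.png'); m=env.camera_model('wrist')
p=onz(m,270.1,195.8,.046);print(p)
V=im.max(2); sub=((V[155:225,235:310]<75)*255).astype(np.uint8)
c=max(cv2.findContours(sub,cv2.RETR_EXTERNAL,cv2.CHAIN_APPROX_NONE)[0],key=cv2.contourArea)[:,0]
top=c[c[:,1]<35]+[235,155]
W=np.array([onz(m,u,v,.022)[:2] for u,v in top]); A=np.c_[2*W,np.ones(len(W))]; s=np.linalg.lstsq(A,(W**2).sum(1),rcond=None)[0]; print(s[:2],np.sqrt(s[2]+s[0]**2+s[1]**2))
plan([p[0],p[1],.1],13)
E
```

```text
[ 0.35396645 -0.22877321  0.046     ]
[ 0.35914995 -0.22892657] 0.0279440017733836
t1.4 units [-0.065 -0.069  0.658] [ 0.0002 -0.0001 -0.0727] rows>= 4
```

```bash
python3 -m creep '[[-0.065,-0.07,0.6,0,0,-0.073,1],[-0.065,-0.07,0.6,0,0,-0.073,1],[-0.065,-0.07,0.6,0,0,-0.073,1],[-0.065,-0.07,0.6,0,0,-0.073,1],[-0.065,-0.07,0.6,0,0,-0.073,1]]' | tail -c 400; python3 - <<'E'
from h import *
st(); im,m=snap('wrist','w2.png')
V=im.max(2); cv2.imwrite('pics/c3.png',np.clip(im[60:400,130:430].astype(float)*2.2,0,255).astype(np.uint8))
print(proj(m,[.354,-.229,.046]))
plan([.354,-.229,.023],13)
E
```

```text
t: 1.85
eef_pos: [0.3544, -0.2282, 0.1119]
eef_rot: [0.994, 0.114, 0.0, 0.0]
contact_force: [0.7, -0.1, 0.8]
gripper_width: 0.997
finger_force: 0.0
t1.9 pos [ 0.3544 -0.2282  0.1119] ypr [13.1 -0.  -0. ] F [ 0.7 -0.1  0.8] w 0.997 ff 0.0 q [ 0.55  0.24 -0.14  2.24  0.05  0.66 -0.97]
[282.91252183 225.71243327]
t1.9 units [-0.007  0.001  0.448] [ 0.0006 -0.0006  0.0005] rows>= 3
```

View pics/c3.png

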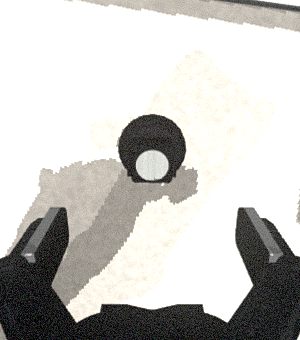

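The grip's lower edge is level in the tool's view and its cap at (282,225) is where predicted, so I can descend and grasp.

```bash
python3 -m creep '[[-0.005,0,0.22,0,0,0,1],[-0.005,0,0.35,0,0,0,1],[-0.005,0,0.445,0,0,0,1],[-0.005,0,0.445,0,0,0,1],[-0.005,0,0.445,0,0,0,-1],[-0.005,0,0.445,0,0,0,-1],[-0.005,0,0.445,0,0,0,-1],[-0.005,0,0.445,0,0,0,-1],[-0.005,0,0.445,0,0,0,-1],[-0.005,0,0.445,0,0,0,-1]]' | tail -c 400; python3 - <<'E'
from h import *
st()
E
```

```text
t: 2.9
eef_pos: [0.3538, -0.2276, 0.0235]
eef_rot: [0.993, 0.115, 0.001, 0.001]
contact_force: [-1.0, 1.1, 10.4]
gripper_width: 0.361
finger_force: 59.5
t2.9 pos [ 0.3538 -0.2276  0.0235] ypr [13.2 -0.1 -0.1] F [-1.   1.1 10.4] w 0.361 ff 59.5 q [ 0.52  0.42 -0.11  2.29  0.11  0.43 -1.02]
```

```bash
python3 -m creep '[[0,0,-0.2,0,0,0,-1],[0,0,-0.5,0,0,0,-1],[0,0,-0.75,0,0,0,-1],[0,0,-0.75,0,0,0,-1]]' | tail -c 100; python3 - <<'E'
from h import *
st(); plan([.575,-.165,.17],13)
E
```

```text
.993, 0.115, 0.004, 0.003]
contact_force: [0.2, -0.3, -1.1]
gripper_width: 0.364
finger_force: 60.0
t3.3 pos [ 0.3558 -0.2285  0.1777] ypr [13.2 -0.4 -0.4] F [ 0.2 -0.3 -1.1] w 0.364 ff 60.0 q [ 0.57  0.13 -0.15  2.18  0.03  0.82 -0.95]
t3.3 units [ 1.139 -0.059  0.047] [ 0.0021 -0.0024  0.001 ] rows>= 6
```

```bash
python3 -m creep '[[0.2,0,0,0,0,0,-1],[0.4,0,0,0,0,0,-1],[0.65,0,0,0,0,0,-1],[0.9,-0.06,0.02,0,0,0,-1],[1,-0.06,0.02,0,0,0,-1],[1,-0.06,0.02,0,0,0,-1],[1,-0.06,0.02,0,0,0,-1]]' | tail -c 100; python3 - <<'E'
from h import *
st(); im,m=snap('wrist','w3.png'); print(proj(m,[.66,-.157,.065]))
u,v=proj(m,[.66,-.157,.065]).astype(int)
c=im[max(v-50,0):v+50,max(u-60,0):u+60]
b=cv2.imread('pics/scene0.png')[195:245,185:245]
cv2.imwrite('pics/c4.png',np.hstack([cv2.resize(c,(480,400),interpolation=cv2.INTER_CUBIC),cv2.resize(b,(320,400),interpolation=cv2.INTER_CUBIC)])); print(c.shape,u,v)
E
```

```text
0.993, 0.115, -0.001, -0.0]
contact_force: [-0.5, 1.0, -0.1]
gripper_width: 0.36
finger_force: 60.0
t4.0 pos [ 0.5442 -0.1696  0.1674] ypr [13.2  0.1  0. ] F [-0.5  1.  -0.1] w 0.36 ff 60.0 q [ 0.35  0.39 -0.2   1.86  0.09  0.91 -1.23]
[301.25077895  62.55300076]
(100, 120, 3) 301 62
```

View pics/c4.png

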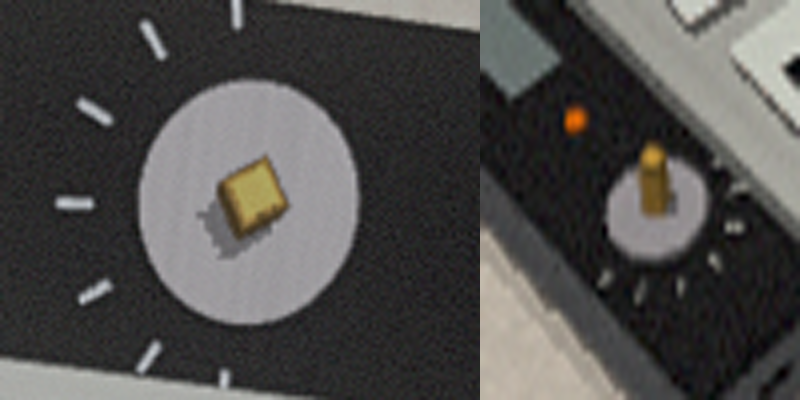

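The spindle shows at (301,62) as a brass square turned roughly 28° anticlockwise from the tool. I'll measure the collar centre and the square's angle.

```bash
python3 - <<'E'
from h import *
im=cv2.imread('pics/w3.png'); m=env.camera_model('wrist'); v0,u0=12,241
c=im[v0:v0+100,u0:u0+120]; hsv=cv2.cvtColor(c,cv2.COLOR_BGR2HSV)
g=((hsv[...,2]>115)).astype(np.uint8)*255
br=((hsv[...,1]>70)&(hsv[...,2]>60)).astype(np.uint8)*255
k=max(cv2.findContours(g|br,cv2.RETR_EXTERNAL,cv2.CHAIN_APPROX_NONE)[0],key=lambda q:cv2.contourArea(q) if 0<q[:,0,0].min() and abs(q[:,0,0].mean()-60)<20 and abs(q[:,0,1].mean()-50)<20 else 0)[:,0]+[u0,v0]
W=np.array([onz(m,u,v,.048)[:2] for u,v in k]); A=np.c_[2*W,np.ones(len(W))]; s=np.linalg.lstsq(A,(W**2).sum(1),rcond=None)[0]; print('collar',s[:2],'r',np.sqrt(s[2]+s[0]**2+s[1]**2))
for th in (120,140,160):
    t=((hsv[...,1]>70)&(hsv[...,2]>th)).astype(np.uint8)*255
    q=max(cv2.findContours(t,cv2.RETR_EXTERNAL,cv2.CHAIN_APPROX_NONE)[0],key=cv2.contourArea)[:,0]+[u0,v0]
    P=np.array([onz(m,u,v,.067)[:2]*1000 for u,v in q],np.float32); print(th,cv2.minAreaRect(P),P.mean(0))
for n,(u,v) in dict(a=(220,190),b=(268,157),c=(288,205),d=(242,238)).items(): print(n,(onz(m,u0+u/4,v0+v/4,.066)[:2]*1000).round(1))
plan([.66,-.157,.12],41)
E
```

```text
collar [ 0.6616512  -0.15946599] r 0.021502034906115023
120 ((661.4363403320312, -159.56956481933594), (8.578800201416016, 8.424168586730957), 37.980491638183594) [ 661.3745  -159.48604]
140 ((661.5316162109375, -159.4705047607422), (7.834662914276123, 7.674911975860596), 43.00640869140625) [ 661.37646 -159.60043]
160 ((661.5906982421875, -159.5153350830078), (6.753040790557861, 7.072032928466797), 40.859249114990234) [ 661.50586 -159.55753]
a [ 660.4 -153.5]
b [ 667.7 -160.7]
c [ 660.8 -166.4]
d [ 653.4 -159.5]
t4.0 units [0.582 0.068 0.237] [-0.0002  0.0006 -0.1547] rows>= 5
```

```bash
python3 -m creep '[[0.2,0.02,0.05,0,0,-0.04,-1],[0.4,0.04,0.15,0,0,-0.08,-1],[0.59,0.08,0.22,0,0,-0.13,-1],[0.59,0.08,0.22,0,0,-0.155,-1],[0.59,0.08,0.22,0,0,-0.155,-1],[0.59,0.08,0.22,0,0,-0.155,-1]]' | tail -c 100; python3 - <<'E'
from h import *
st(); plan([.6615,-.1595,.1],41); plan([.6615,-.1595,.0715],41)
E
```

```text
0.937, 0.349, -0.001, 0.0]
contact_force: [-0.7, 0.0, -0.7]
gripper_width: 0.361
finger_force: 60.0
t4.7 pos [ 0.6621 -0.1597  0.1244] ypr [40.9  0.1  0. ] F [-0.7  0.  -0.7] w 0.361 ff 60.0 q [ 0.34  0.61 -0.29  1.61  0.2   0.95 -0.87]
t4.7 units [-0.002 -0.003  0.122] [-0.      0.0004 -0.0008] rows>= 2
t4.7 units [-0.001 -0.003  0.265] [-0.      0.0004 -0.0008] rows>= 3
```

```bash
python3 -m creep '[[-0.002,-0.003,0.12,0,0,0,-1],[-0.002,-0.003,0.14,0,0,0,-1],[-0.002,-0.003,0.16,0,0,0,-1],[-0.002,-0.003,0.18,0,0,0,-1],[-0.002,-0.003,0.2,0,0,0,-1],[-0.002,-0.003,0.2,0,0,0,-1]]' | tail -c 400;python3 - <<'E'
from h import *
st()
E
```

```text
t: 5.25
eef_pos: [0.6626, -0.1582, 0.0842]
eef_rot: [0.936, 0.351, -0.0, -0.0]
contact_force: [-0.4, -0.5, -0.7]
gripper_width: 0.36
finger_force: 60.0
t5.2 pos [ 0.6626 -0.1582  0.0842] ypr [41.1  0.   0. ] F [-0.4 -0.5 -0.7] w 0.36 ff 60.0 q [ 0.33  0.65 -0.28  1.64  0.22  0.88 -0.88]
```

```bash
python3 -m creep '[[0,0,0.02,0,0,0,-1],[0,0,0.04,0,0,0,-1],[0,0,0.055,0,0,0,-1],[0,0,0.066,0,0,0,-1],[0,0,0.066,0,0,0,-1]]' | tail -c 400;python3 - <<'E'
from h import *
st()
E
```

```text
t: 5.75
eef_pos: [0.6628, -0.158, 0.0717]
eef_rot: [0.936, 0.351, -0.0, -0.0]
contact_force: [-2.5, -0.0, 5.0]
gripper_width: 0.365
finger_force: 60.6
t5.8 pos [ 0.6628 -0.158   0.0717] ypr [41.1  0.   0. ] F [-2.5 -0.   5. ] w 0.365 ff 60.6 q [ 0.33  0.67 -0.27  1.64  0.22  0.86 -0.89]
```

```bash
python3 -m creep '[[0,0,0,0,0,-0.045,-1],[0,0,0,0,0,-0.09,-1],[0,0,0,0,0,-0.135,-1],[0,0,0,0,0,-0.18,-1],[0,0,0,0,0,-0.225,-1],[0,0,0,0,0,-0.27,-1],[0,0,0,0,0,-0.3,-1],[0,0,0,0,0,-0.3,-1],[0,0,0,0,0,-0.3,-1]]' | tail -c 400;python3 - <<'E'
from h import *
st(); print(env.read_state()['wrist_torque'])
E
python3 -m creep '[[0,0,0,0,0,-0.02,-1],[0,0,0,0,0,-0.035,-1],[0,0,0,0,0,-0.05,-1],[0,0,0,0,0,-0.05,-1]]' | tail -c 400;python3 - <<'E'
from h import *
st(); print(env.read_state()['wrist_torque'])
E
```

```text
t: 6.65
eef_pos: [0.6619, -0.1585, 0.0717]
eef_rot: [0.675, 0.738, -0.001, -0.001]
contact_force: [-4.3, -0.7, 7.0]
gripper_width: 0.359
finger_force: 61.0
t6.7 pos [ 0.6619 -0.1585  0.0717] ypr [95.1  0.   0.1] F [-4.3 -0.7  7. ] w 0.359 ff 61.0 q [ 0.48  0.71 -0.5   1.63  0.41  0.91 -0.08]
[-0.00166657  1.11503791  0.03939369]
t: 7.05
eef_pos: [0.6618, -0.1586, 0.0717]
eef_rot: [0.615, 0.789, -0.001, -0.001]
contact_force: [-6.2, -0.2, 8.0]
gripper_width: 0.355
finger_force: 61.0
t7.0 pos [ 0.6618 -0.1586  0.0717] ypr [1.041e+02 0.000e+00 1.000e-01] F [-6.2 -0.2  8. ] w 0.355 ff 61.0 q [ 0.51  0.72 -0.54  1.63  0.44  0.92  0.06]
[-0.06399202  1.15820961  0.01470534]
```

```bash
python3 -m creep '[[0,0,0,0,0,-0.01,-1],[0,0,0,0,0,-0.02,-1],[0,0,0,0,0,-0.02,-1],[0,0,0,0,0,-0.02,-1]]' | tail -c 40;python3 - <<'E'
from h import *
st(); print(env.read_state()['wrist_torque'])
E
python3 -m creep '[[0,0,0,0,0,-0.01,-1],[0,0,0,0,0,-0.02,-1],[0,0,0,0,0,-0.02,-1],[0,0,0,0,0,-0.02,-1]]' | tail -c 40;python3 - <<'E'
from h import *
st(); print(env.read_state()['wrist_torque'])
E
```

```text
gripper_width: 0.361
finger_force: 61.0
t7.5 pos [ 0.6618 -0.1586  0.0717] ypr [1.077e+02 0.000e+00 1.000e-01] F [-5.2  0.1  7.7] w 0.361 ff 61.0 q [ 0.52  0.72 -0.55  1.63  0.45  0.93  0.11]
[-0.00770795  1.18769935  0.02848877]
gripper_width: 0.364
finger_force: 61.1
t7.8 pos [ 0.6618 -0.1586  0.0717] ypr [ 1.113e+02 -0.000e+00  1.000e-01] F [-4.7 -0.   8. ] w 0.364 ff 61.1 q [ 0.52  0.72 -0.56  1.63  0.46  0.93  0.17]
[-0.01938551  1.23488685 -0.02040513]
```

```bash
python3 -m creep '[[0,0,0,0,0,-0.01,-1],[0,0,0,0,0,-0.02,-1],[0,0,0,0,0,-0.02,-1],[0,0,0,0,0,-0.02,-1]]' | tail -c 40;python3 - <<'E'
from h import *
st(); print(env.read_state()['wrist_torque'])
E
python3 -m creep '[[0,0,0,0,0,-0.01,-1],[0,0,0,0,0,-0.02,-1],[0,0,0,0,0,-0.02,-1],[0,0,0,0,0,-0.02,-1]]' | tail -c 40;python3 - <<'E'
from h import *
st(); s=env.read_state(); print(s['wrist_torque'],s['tau'][-1]); snap('top','t2.png'); 
E
```

```text
gripper_width: 0.362
finger_force: 61.1
t8.2 pos [ 0.6617 -0.1585  0.0717] ypr [ 1.149e+02 -0.000e+00  1.000e-01] F [-5.9 -0.5  7.4] w 0.362 ff 61.1 q [ 0.53  0.73 -0.58  1.63  0.47  0.93  0.22]
[ 0.00158888  1.30111269 -0.03314386]
gripper_width: 0.358
finger_force: 61.1
t8.7 pos [ 0.6617 -0.1586  0.0717] ypr [ 1.184e+02 -0.000e+00  1.000e-01] F [-5.9 -0.2  8.2] w 0.358 ff 61.1 q [ 0.54  0.73 -0.59  1.63  0.48  0.94  0.27]
[ 0.00671496  1.33878901 -0.09825669] 0.17621750012040138
```

```bash
for i in 1; do python3 -m creep '[[0,0,0,0,0,-0.01,-1],[0,0,0,0,0,-0.02,-1],[0,0,0,0,0,-0.02,-1],[0,0,0,0,0,-0.02,-1]]' | tail -c 40;python3 - <<'E'
from h import *
st(); s=env.read_state(); print(s['wrist_torque'],s['tau'][-1])
E
done
python3 -m creep '[[0,0,0,0,0,-0.01,-1],[0,0,0,0,0,-0.02,-1],[0,0,0,0,0,-0.02,-1],[0,0,0,0,0,-0.02,-1]]' | tail -c 40;python3 - <<'E'
from h import *
st(); s=env.read_state(); print(s['wrist_torque'],s['tau'][-1]); 
E
```

```text
gripper_width: 0.361
finger_force: 61.1
t9.1 pos [ 0.6617 -0.1586  0.0717] ypr [ 1.22e+02 -0.00e+00  1.00e-01] F [-5.7 -0.6  8.9] w 0.361 ff 61.1 q [ 0.55  0.73 -0.61  1.62  0.49  0.94  0.33]
[-0.01145672  1.3522445  -0.09193692] 0.1269383216276765
gripper_width: 0.365
finger_force: 61.1
t9.5 pos [ 0.6616 -0.1586  0.0717] ypr [ 1.256e+02 -0.000e+00  1.000e-01] F [-6.  -0.1  7.8] w 0.365 ff 61.1 q [ 0.56  0.74 -0.62  1.62  0.5   0.95  0.38]
[ 0.05376377  1.37509494 -0.14010132] 0.14243615325540304
```

```bash
python3 -m creep '[[0,0,0,0,0,-0.01,-1],[0,0,0,0,0,-0.02,-1],[0,0,0,0,0,-0.03,-1],[0,0,0,0,0,-0.04,-1],[0,0,0,0,0,-0.04,-1],[0,0,0,0,0,-0.04,-1]]' | tail -c 40;python3 - <<'E'
from h import *
st(); s=env.read_state(); print(s['wrist_torque'],s['tau'][-1])
E
python3 -m creep '[[0,0,0,0,0,0,1],[0,0,0,0,0,0,1],[0,0,0,0,0,0,1],[0,0,0,0,0,0,1],[0,0,0,0,0,0,1],[0,0,-0.2,0,0,0,1],[0,0,-0.4,0,0,0,1],[0,0,-0.6,0,0,0,1],[-0.2,0,-0.6,0,0,0,1],[-0.2,0,-0.6,0,0,0,1]]' | tail -c 40;python3 - <<'E'
from h import *
st(); im,m=snap('wrist','w4.png'); u,v=proj(m,[.6615,-.1595,.08]); print(u,v)
u,v=int(u),int(v); c=im[max(v-75,0):v+75,max(0,u-100):u+100].astype(float)
cv2.imwrite('pics/c5.png',cv2.resize(np.clip(c*2.5,0,255).astype(np.uint8),(800,600),interpolation=cv2.INTER_CUBIC)); print(c.shape)
E
```

```text
gripper_width: 0.361
finger_force: 61.2
t10.1 pos [ 0.6615 -0.1586  0.0717] ypr [ 1.328e+02 -1.000e-01  1.000e-01] F [-6.9 -0.5  8.2] w 0.361 ff 61.2 q [ 0.58  0.75 -0.65  1.62  0.53  0.96  0.49]
[ 0.04885024  1.40867319 -0.26858865] 0.2769438084214926
6]
gripper_width: 1.0
finger_force: 0.0
t11.1 pos [ 0.6925 -0.1925  0.1926] ypr [ 1.326e+02  3.000e-01 -1.000e-01] F [-0.6 -1.8 -0.6] w 1.0 ff 0.0 q [ 0.62  0.67 -0.69  1.44  0.45  1.18  0.61]
279.8221766577136 153.61450586247415
(150, 200, 3)
```

View pics/c5.png

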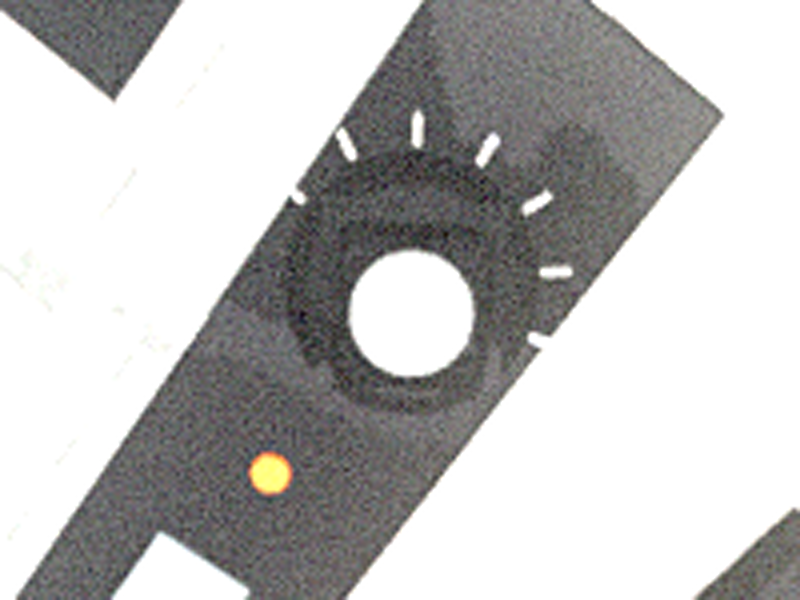

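```bash
python3 -m creep '[[-0.2,0,0.15,0,0,0,1],[-0.21,0,0.3,0,0,0,1],[-0.21,0,0.3,0,0,0,1],[-0.21,0,0.3,0,0,0,1]]' | tail -c 40;python3 - <<'E'
from h import *
st(); ims=[]
for i in range(12): im,m=snap('wrist'); ims.append(im.astype(float))
a=np.mean(ims,0); np.save('avg.npy',a); u,v=proj(m,[.6615,-.1595,.094]); print(u,v)
u,v=int(u),int(v); c=a[max(v-60,0):v+60,max(0,u-80):u+80]
g=c.mean(2); print(np.percentile(g,[5,20,40,60]))
cv2.imwrite('pics/c6.png',cv2.resize(np.clip((g-10)*4,0,255).astype(np.uint8),(800,600),interpolation=cv2.INTER_CUBIC)); print(c.shape)
E
```

```text
gripper_width: 1.006
finger_force: 0.0
t11.6 pos [ 0.7179 -0.2168  0.1306] ypr [ 1.33e+02 -1.00e-01  0.00e+00] F [0.1 0.8 0.2] w 1.006 ff 0.0 q [ 0.6   0.78 -0.66  1.4   0.49  1.13  0.63]
276.9961113679802 110.53638584414144
[32.83333333 37.94444444 43.69444444 61.53888889]
(120, 160, 3)
```

View pics/c6.png

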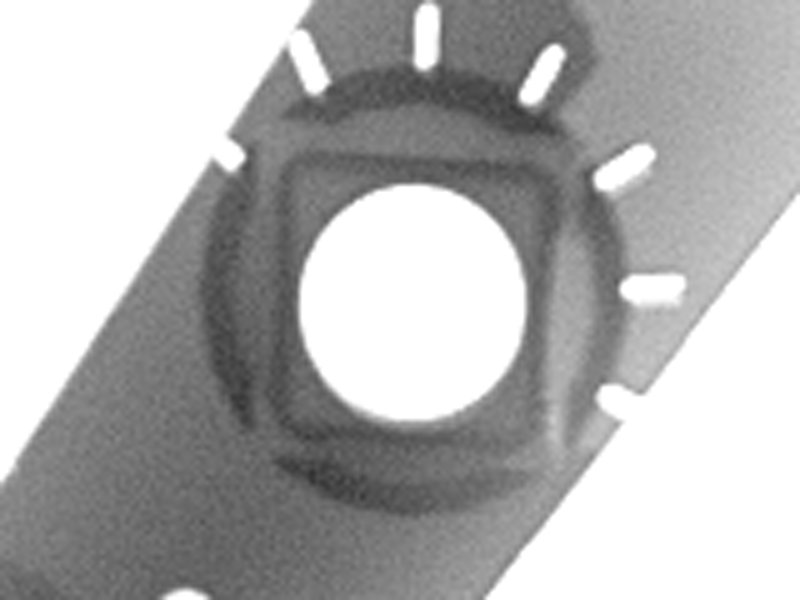

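The averaged crop shows the knob home on the spindle, with grip corners near (290,150), (555,172) and (545,430). The 32 mm grip spans about 54 px, putting its top at z≈0.095. It has turned from 41° to about 129°. Even after taking off the play that is over 1.2 rad, and torque rose against the stop, so the heat is off. Next is the spatula.

```bash
python3 -m creep '[[0,0,-0.25,0,0,0,1],[0,0,-0.5,0,0,0,1],[0,0,-0.5,0,0,0.25,1],[0,0,-0.5,0,0,0.25,1],[0,0,-0.5,0,0,0.25,1],[0,0,-0.5,0,0,0.25,1],[0,0,-0.5,0,0,0.25,1],[0,0,-0.5,0,0,0.25,1],[0,0,-0.5,0,0,0.25,1]]' | tail -c 40;python3 - <<'E'
from h import *
st(); plan([.42,.037,.2],0)
E
```

```text
gripper_width: 1.001
finger_force: 0.0
t13.1 pos [ 0.7186 -0.2181  0.2311] ypr [87.9  0.   0. ] F [ 0.2  0.1 -0. ] w 1.001 ff 0.0 q [ 0.52  0.66 -0.52  1.31  0.33  1.25 -0.05]
t13.1 units [ 1.22  -1.539  0.155] [1.000e-04 1.000e-04 4.883e-01] rows>= 12
```

```bash
python3 -m creep '[[0.7,-0.9,0,0,0,0.488,1],[0.7,-0.9,0,0,0,0.488,1],[0.7,-0.9,0,0,0,0.488,1],[0.7,-0.9,0,0,0,0.488,1],[0.7,-0.9,0,0,0,0.488,1],[0.7,-0.9,0,0,0,0.488,1],[0.7,-0.9,0,0,0,0.488,1],[0.7,-0.9,0,0,0,0.488,1],[0.7,-0.9,0,0,0,0.488,1],[0.7,-0.9,0,0,0,0.488,1]]' | tail -c 40;python3 - <<'E'
from h import *
st(); plan([.42,.037,.2],0)
E
```

```text
gripper_width: 0.998
finger_force: 0.0
t14.1 pos [ 0.5439 -0.0716  0.2312] ypr [ 1.7 -0.  -0. ] F [-0.2  0.2 -0.7] w 0.998 ff 0.0 q [ 0.3   0.29 -0.34  1.84  0.11  1.03 -1.63]
t14.1 units [-0.603 -0.561  0.156] [ 0.     -0.0001  0.0094] rows>= 5
```

```bash
python3 -m creep '[[-0.6,-0.56,0.15,0,0,0.009,1],[-0.6,-0.56,0.15,0,0,0.009,1],[-0.6,-0.56,0.15,0,0,0.009,1],[-0.6,-0.56,0.15,0,0,0.009,1],[-0.6,-0.56,0.15,0,0,0.009,1],[-0.6,-0.56,0.15,0,0,0.009,1]]' | tail -c 40;python3 - <<'E'
from h import *
st(); im,m=snap('wrist','w5.png')
for n,p in dict(h0=(.371,.037,.065),h1=(.456,.035,.065),f0=(.565,.077,.005),f1=(.565,0,.005)).items(): print(n,proj(m,p))
V=im.max(2).astype(int); hsv=cv2.cvtColor(im,cv2.COLOR_BGR2HSV)
blade=((hsv[...,1]<60)&(V>60)&(V<215)).astype(np.uint8)*255
print(V[20:140:20,280],V[60,200:360:10])
E
```

```text
gripper_width: 1.001
finger_force: 0.0
t14.7 pos [0.4212 0.0357 0.2016] ypr [ 0.4 -0.1 -0. ] F [-0.1  0.1  0.4] w 1.001 ff 0.0 q [ 0.18  0.12 -0.44  2.13  0.07  0.9  -1.86]
h0 [280.55325425 243.95072324]
h1 [283.18510424 162.51521553]
f0 [242.56916148  44.95304474]
f1 [318.24067776  45.53119618]
[131 142 128 125 125 127] [141 112 143 147 144 125 128 130 128 131 129 128 133 142 145 146]
```

View pics/w5.png

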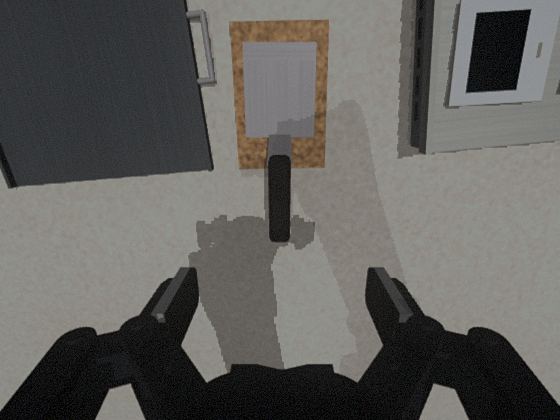

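The handle runs (280,242) to (280,155) with the blade front at v=42, which matches the prediction. Now I'll descend and grasp.

```bash
python3 - <<'E'
from h import *
m=env.camera_model('wrist')
for q in [(280,241,.065),(279.5,156,.065),(243,42,.005),(316.5,42,.005)]: print(onz(m,*q).round(4))
plan([.428,.037,.034],0)
E
```

```text
[0.3748 0.0374 0.065 ]
[0.4625 0.0382 0.065 ]
[0.5681 0.076  0.005 ]
[0.5685 0.0014 0.005 ]
t14.7 units [ 0.031 -0.008  0.838] [-0.     -0.0005  0.0016] rows>= 5
```

```bash
python3 -m creep '[[0.035,-0.01,0.25,0,0,0,1],[0.035,-0.01,0.5,0,0,0,1],[0.035,-0.01,0.7,0,0,0,1],[0.035,-0.01,0.8,0,0,0,1],[0.035,-0.01,0.83,0,0,0,1],[0.035,-0.01,0.83,0,0,0,1]]' | tail -c 40; python3 -m creep '[[0,0,0,0,0,0,-1],[0,0,0,0,0,0,-1],[0,0,0,0,0,0,-1],[0,0,0,0,0,0,-1],[0,0,0,0,0,0,-1],[0,0,0,0,0,0,-1],[0,0,0,0,0,0,-1],[0,0,0,0,0,0,-1]]' | tail -c 40; python3 - <<'E'
from h import *
st()
E
```

```text
gripper_width: 0.999
finger_force: 0.0
gripper_width: 0.248
finger_force: 62.6
t16.1 pos [0.4276 0.0381 0.0357] ypr [ 0.3 -0.1 -0. ] F [-0.3 -0.3  7.1] w 0.248 ff 62.6 q [ 0.07  0.42 -0.35  2.25  0.3   0.5  -2.09]
```

```bash
cat >> h.py <<'E'
HO=np.array([.570,-.270]); HY=6.2
def hw(x,y): c,s=np.cos(np.radians(HY)),np.sin(np.radians(HY)); return HO+[c*x-s*y,s*x+c*y]
def spat(front,yaw,pitch=0,off=(.1405,0,-.0327)):
    r=R.from_euler('z',yaw,degrees=True)*R.from_euler('y',pitch,degrees=True)
    p=np.array(front)-r.apply(off); plan(p,yaw,pitch); print('  tcp',p.round(4))
E
python3 -m creep '[[0,0,-0.15,0,0,0,-1],[0,0,-0.4,0,0,0,-1],[0,0,-0.6,0,0,0,-1],[0,0,-0.6,0,0,0,-1]]' | tail -c 40; python3 - <<'E'
from h import *
st(); print(hw(-.058,.1126))
spat([*hw(-.058,.1126),.09],HY,2)
spat([*hw(-.058,.1126),.0475],HY,2)
E
```

```text
gripper_width: 0.247
finger_force: 61.4
t16.5 pos [0.4303 0.0389 0.1598] ypr [ 0.3 -0.5  0. ] F [ 0.7 -0.6 -1.9] w 0.247 ff 61.4 q [ 0.18  0.2  -0.46  2.16  0.13  0.79 -1.92]
[ 0.50017852 -0.16432256]
t16.5 units [-0.351  1.089  0.157] [-0.0006 -0.0141 -0.0327] rows>= 6
  tcp [ 0.3617 -0.1794  0.1276]
t16.5 units [-0.353  1.089  0.37 ] [-0.0006 -0.0141 -0.0327] rows>= 6
  tcp [ 0.3617 -0.1794  0.0851]
```

```bash
python3 -m creep '[[-0.1,0.15,0,0,0,0,-1],[-0.2,0.4,0,0,0,0,-1],[-0.3,0.65,0,0,-0.014,-0.033,-1],[-0.35,0.9,0,0,-0.014,-0.033,-1],[-0.35,1,0,0,-0.014,-0.033,-1],[-0.35,1,0,0,-0.014,-0.033,-1],[-0.35,1,0,0,-0.014,-0.033,-1]]' | tail -c 40; python3 - <<'E'
from h import *
st(); spat([*hw(-.058,.1126),.07],HY,2)
im,m=snap('wrist','w6.png')
for y in(.0746,.1506): print(proj(m,[*hw(-.058,y),.045]))
E
```

```text
gripper_width: 0.246
finger_force: 61.4
t17.2 pos [ 0.3576 -0.1622  0.1544] ypr [6.2 2.6 0.2] F [ 0.8  0.2 -1.7] w 0.246 ff 61.4 q [ 0.53  0.16 -0.3   2.22  0.08  0.81 -1.28]
t17.2 units [0.022 0.088 0.233] [-0.001   0.0033 -0.0001] rows>= 3
  tcp [ 0.3617 -0.1794  0.1076]
[360.52961031  15.30071773]
[254.02713752  15.39187735]
```

View pics/w6.png

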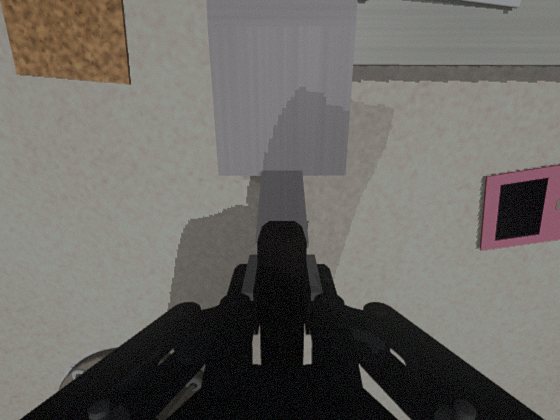

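The wrist view shows the blade symmetric about u=282 and square to the tool, with the panel edge at the top (360–515, 0–10). Now I'll descend in front of panel a.

```bash
python3 -m creep '[[0.02,0.09,0.1,0,0.003,0,-1],[0.02,0.09,0.2,0,0.003,0,-1],[0.02,0.09,0.24,0,0.003,0,-1],[0.02,0.09,0.24,0,0.003,0,-1]]' | tail -c 40; python3 - <<'E'
from h import *
st(); spat([*hw(-.058,.1126),.048],HY,2)
im,m=snap('scene','s2.png')
P=[proj(m,[*hw(-.058,y),.07]) for y in(.0746,.1506)]; print(P)
c=np.mean(P,0).astype(int); k=im[c[1]-60:c[1]+60,c[0]-80:c[0]+80]
cv2.imwrite('pics/c7.png',cv2.resize(k,(800,600),interpolation=cv2.INTER_CUBIC)); print(c)
E
```

```text
gripper_width: 0.249
finger_force: 61.3
t17.6 pos [ 0.3613 -0.1782  0.106 ] ypr [6.4 2.1 0.2] F [ 0.6 -0.9 -1.1] w 0.249 ff 61.3 q [ 0.54  0.25 -0.28  2.25  0.12  0.69 -1.29]
t17.6 units [0.005 0.007 0.102] [-0.0013  0.0007  0.0012] rows>= 2
  tcp [ 0.3617 -0.1794  0.0856]
[array([260.80066334, 180.49398133]), array([281.87937787, 192.62417647])]
[271 186]
```

View pics/c7.png

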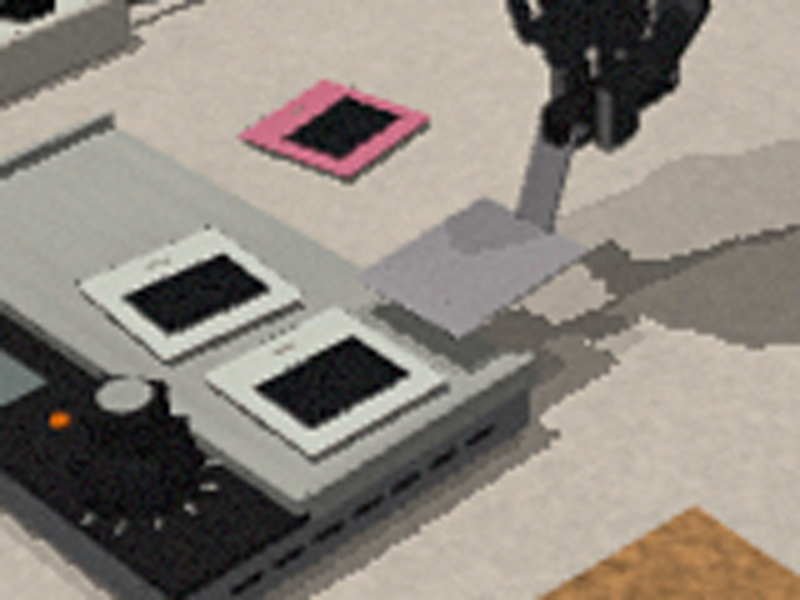

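The scene crop shows the blade front corners at (360,280) and (460,335), which is image (263,182) and (283,193), within 2 px of prediction. The blade lines up with panel a, so I'll descend to contact.

```bash
python3 -m creep '[[0.005,0.005,0.05,0,0,0,-1],[0.005,0.005,0.09,0,0,0,-1],[0.005,0.005,0.105,0,0,0,-1],[0.005,0.005,0.105,0,0,0,-1]]' | tail -c 40; python3 - <<'E'
from h import *
st()
E
python3 -m creep '[[0,0,0.005,0,0,0,-1],[0,0,0.01,0,0,0,-1],[0,0,0.01,0,0,0,-1]]' | tail -c 40; python3 - <<'E'
from h import *
st()
E
python3 -m creep '[[0,0,0.005,0,0,0,-1],[0,0,0.01,0,0,0,-1],[0,0,0.01,0,0,0,-1]]' | tail -c 40; python3 - <<'E'
from h import *
st();spat([*hw(0.056,.1126),.046],HY,2)
E
```

```text
gripper_width: 0.247
finger_force: 61.4
t18.1 pos [ 0.3621 -0.1805  0.0855] ypr [6.3 2.  0.2] F [ 0.  -0.  -1.5] w 0.247 ff 61.4 q [ 0.53  0.3  -0.27  2.26  0.15  0.63 -1.31]
gripper_width: 0.247
finger_force: 61.4
t18.4 pos [ 0.3625 -0.1808  0.084 ] ypr [6.3 2.  0.1] F [-0.7 -0.2 -2.5] w 0.247 ff 61.4 q [ 0.53  0.3  -0.26  2.26  0.15  0.63 -1.31]

gripper_width: 0.25
finger_force: 61.9
t18.7 pos [ 0.3626 -0.1809  0.0821] ypr [6.3 1.9 0.1] F [-1.2  0.2  1.9] w 0.25 ff 61.9 q [ 0.53  0.3  -0.26  2.27  0.15  0.62 -1.31]
t18.7 units [ 0.566 -0.007 -0.027] [-0.0006 -0.0003  0.0004] rows>= 4
  tcp [ 0.4751 -0.1671  0.0836]
```

```bash
python3 -m creep '[[0.03,0,-0.001,0,0,0,-1],[0.06,0,-0.002,0,0,0,-1],[0.1,0,-0.0035,0,0,0,-1],[0.14,0,-0.005,0,0,0,-1],[0.18,0,-0.0065,0,0,0,-1],[0.22,0,-0.008,0,0,0,-1],[0.26,0,-0.0095,0,0,0,-1],[0.3,0,-0.011,0,0,0,-1],[0.3,0,-0.011,0,0,0,-1]]' | tail -c 40; python3 - <<'E'
from h import *
st();spat([*hw(0.056,.1126),.046],HY,2)
im,m=snap('scene','s3.png')
V=im.min(2); mk=((V>190)*255).astype(np.uint8)
for c in cv2.findContours(mk,cv2.RETR_EXTERNAL,cv2.CHAIN_APPROX_NONE)[0]:
    if cv2.contourArea(c)>250 and 190<c[:,0,0].mean()<300:
        P=np.array([onz(m,u,v,.052)[:2]-HO for u,v in c[:,0]]); a=np.radians(HY); P=P@np.array([[np.cos(a),-np.sin(a)],[np.sin(a),np.cos(a)]])*1000
        print(cv2.minAreaRect(P.astype(np.float32)),P.min(0),P.max(0))
E
```

```text
gripper_width: 0.246
finger_force: 61.7
t19.6 pos [ 0.424  -0.1739  0.0822] ypr [6.3 1.9 0.1] F [ 1.1 -0.7  0.8] w 0.246 ff 61.7 q [ 0.47  0.37 -0.26  2.15  0.17  0.67 -1.37]
t19.6 units [ 0.257 -0.006 -0.015] [-0.0007 -0.0008  0.0007] rows>= 3
  tcp [ 0.4751 -0.1671  0.0836]
((15.175603866577148, 109.56278991699219), (86.90373992919922, 83.6436767578125), 2.079902410507202) [-27.61833899  66.8020277 ] [ 57.18410445 152.87757996]
((-8.424915313720703, 4.153411865234375), (83.77762603759766, 83.15922546386719), 84.10901641845703) [-52.88870144 -40.58661991] [36.7325699  49.42300895]
```

```bash
python3 -m creep '[[0.03,0,-0.001,0,0,0,-1],[0.06,0,-0.002,0,0,0,-1],[0.1,0,-0.0035,0,0,0,-1],[0.14,0,-0.005,0,0,0,-1],[0.18,0,-0.0065,0,0,0,-1],[0.22,0,-0.008,0,0,0,-1],[0.25,0,-0.009,0,0,0,-1],[0.25,0,-0.009,0,0,0,-1]]' | tail -c 40; cat > pan.py <<'E'
from h import *
def panels(fn,z=.052,show=True):
    im,m=snap('scene',fn); V=im.min(2); mk=((V>190)*255).astype(np.uint8)
    for c in cv2.findContours(mk,cv2.RETR_EXTERNAL,cv2.CHAIN_APPROX_NONE)[0]:
        if cv2.contourArea(c)>250:
            P=np.array([onz(m,u,v,z)[:2]-HO for u,v in c[:,0]]); a=np.radians(HY); P=P@np.array([[np.cos(a),-np.sin(a)],[np.sin(a),np.cos(a)]])*1000
            print(c[:,0].mean(0).round(),[np.round(x,1) for x in cv2.minAreaRect(P.astype(np.float32))],P.min(0).round(),P.max(0).round())
E
python3 - <<'E'
from pan import *
st();spat([*hw(0.056,.1126),.046],HY,2); panels('s4.png')
E
```

```text
gripper_width: 0.242
finger_force: 61.6
t20.4 pos [ 0.4733 -0.1684  0.0821] ypr [6.3 1.9 0.1] F [2.3 0.2 0.7] w 0.242 ff 61.6 q [ 0.42  0.43 -0.26  2.05  0.17  0.71 -1.41]
t20.4 units [ 0.009 -0.006 -0.008] [-0.0007 -0.0007  0.0006] rows>= 2
  tcp [ 0.4751 -0.1671  0.0836]
[248. 206.] [array([ 15.2, 107.7]), array([85.7, 84.1]), np.float64(1.6)] [-28.  65.] [ 57. 151.]
```

```bash
python3 -m creep '[[0,0,-0.005,0,0.006,0,-1],[0,0,-0.015,0,0.012,0,-1],[0,0,-0.03,0,0.02,0,-1],[0,0,-0.06,0,0.028,0,-1],[0,0,-0.1,0,0.028,0,-1],[0,0,-0.14,0,0.028,0,-1],[0,0,-0.18,0,0.028,0,-1],[0,0,-0.2,0,0.028,0,-1],[0,0,-0.2,0,0.028,0,-1]]' | tail -c 40
python3 - <<'E'
from pan import *
st(); panels('s5.png',.092)
E
```

```text
gripper_width: 0.247
finger_force: 61.2
t21.4 pos [ 0.4739 -0.1687  0.123 ] ypr [ 6.3 -3.1  0.1] F [-0.   0.4 -3.7] w 0.247 ff 61.2 q [ 0.48  0.33 -0.29  2.08  0.12  0.69 -1.35]
[235. 185.] [array([15.9, 75.8]), array([124.9, 103.3]), np.float64(85.7)] [-32.  10.] [ 68. 140.]
```

```bash
cat >> h.py <<'E'
TO=np.array([.548,.247]); TY=5.5
def tw(x,y): c,s=np.cos(np.radians(TY)),np.sin(np.radians(TY)); return TO+[c*x-s*y,s*x+c*y]
E
python3 - <<'E'
from h import *
im=cv2.imread('pics/top0.png'); m=env.camera_model('top')
V=im.max(2)
for th in (80,95,110):
  for z in (.003,.011):
    mk=np.zeros(V.shape,np.uint8); mk[165:290,92:212]=(V[165:290,92:212]<th)*255
    mk=cv2.morphologyEx(mk,cv2.MORPH_OPEN,np.ones((25,25),np.uint8))
    c=max(cv2.findContours(mk,cv2.RETR_EXTERNAL,cv2.CHAIN_APPROX_NONE)[0],key=cv2.contourArea)
    P=np.array([onz(m,u,v,z)[:2]*1000 for u,v in c[:,0]],np.float32); print(th,z,[np.round(x,1) for x in cv2.minAreaRect(P)])
w=env.camera_model('wrist')
# spray can base
hsv=cv2.cvtColor(im,cv2.COLOR_BGR2HSV)
print('can top cap',onz(m,153,122,.172).round(3),'base',onz(m,172,150,0.0).round(3))
st()
E
```

```text
80 0.003 [array([548. , 248.8]), array([249.9, 241.1]), np.float64(5.3)]
80 0.011 [array([546.4, 246.4]), array([247.9, 239.3]), np.float64(5.3)]
95 0.003 [array([548.1, 248.8]), array([251.3, 242.3]), np.float64(5.2)]
95 0.011 [array([546.5, 246.5]), array([249.4, 240.4]), np.float64(5.2)]
110 0.003 [array([548.3, 249.8]), array([252.4, 244. ]), np.float64(5.4)]
110 0.011 [array([546.7, 247.5]), array([250.4, 242.1]), np.float64(5.4)]
can top cap [0.751 0.18  0.172] base [0.747 0.18  0.   ]
t21.4 pos [ 0.4735 -0.1687  0.1224] ypr [ 6.3 -3.1  0.1] F [ 0.  -0.6 -3.9] w 0.25 ff 61.2 q [ 0.48  0.33 -0.29  2.08  0.12  0.69 -1.35]
```

```bash
sed -i 's/^TO=.*/TO=np.array([.5475,.248]); TY=5.3/' h.py; python3 - <<'E'
from h import *
spat([*tw(.04,.045),.09],TY,-3)
E
```

```text
t21.4 units [ 0.087 -2.264  0.045] [-0.0009 -0.0006  0.0054] rows>= 11
  tcp [0.4418 0.2834 0.1153]
```

```bash
python3 -m creep '[[0,-0.025,-0.02,0,0,0,-1],[0,-0.075,-0.04,0,0,0,-1],[0,-0.15,-0.06,0,0,0,-1],[0,-0.25,-0.06,0,0,0,-1],[0,-0.37,-0.06,0,0,0,-1],[0,-0.49,-0.06,0,0,0,-1],[0,-0.61,-0.06,0,0,0,-1],[0,-0.71,-0.06,0,0,0,-1],[0,-0.77,-0.06,0,0,0,-1],[0,-0.8,-0.06,0,0,0,-1]]' | tail -c 40
python3 -m creep '[[0,-0.025,0,0,0,0,-1],[0,-0.075,0,0,0,0,-1],[0,-0.15,0,0,0,0,-1],[0,-0.25,0,0,0,0,-1],[0,-0.37,0,0,0,0,-1],[0,-0.49,0,0,0,0,-1],[0,-0.61,0,0,0,0,-1],[0,-0.71,0,0,0,0,-1],[0,-0.77,0,0,0,0,-1],[0,-0.8,0,0,0,0,-1]]' | tail -c 40
python3 - <<'E'
from h import *
st(); spat([*tw(.04,.045),.09],TY,-3); im,m=snap('wrist','w7.png')
V=im.min(2); mk=((V>150)*255).astype(np.uint8); mk[250:]=0
for c in cv2.findContours(mk,cv2.RETR_EXTERNAL,cv2.CHAIN_APPROX_NONE)[0]:
    if cv2.contourArea(c)>300: print(cv2.boundingRect(c),cv2.minAreaRect(c))
E
```

```text
gripper_width: 0.246
finger_force: 61.2
gripper_width: 0.244
finger_force: 61.2
t23.4 pos [0.4373 0.1508 0.1349] ypr [ 6.3 -3.1  0.2] F [-0.2 -0.2 -3.1] w 0.244 ff 61.2 q [-0.09  0.27 -0.45  2.15  0.21  0.71 -2.13]
t23.4 units [ 0.09  -0.656  0.105] [-0.0012 -0.0004  0.0057] rows>= 4
  tcp [0.4418 0.2834 0.1153]
(192, 0, 368, 250) ((375.4999694824219, 124.49998474121094), (248.99996948242188, 366.99993896484375), 90.0)
(0, 0, 249, 250) ((123.99998474121094, 124.49998474121094), (247.99996948242188, 248.99996948242188), 0.0)
```

View pics/w7.png

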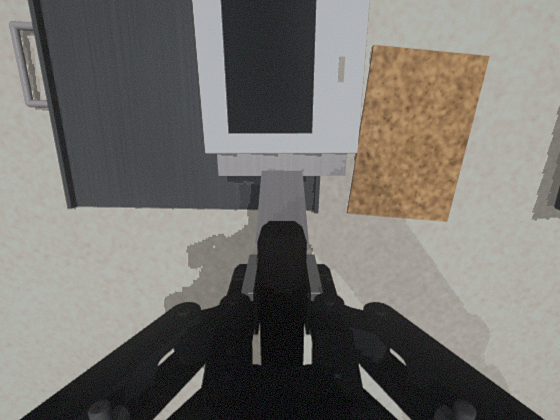

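The wrist view shows the panel sitting square on the blade, its rear edge at v=152 and the blade's rear at v=175, with the tray on the left. I'll carry on over the tray.

```bash
python3 -m creep '[[0,-0.025,0,0,0,0,-1],[0.01,-0.075,0,0,0,0,-1],[0.03,-0.15,0,0,0,0,-1],[0.05,-0.25,0,0,0,0.005,-1],[0.07,-0.37,0,0,0,0.005,-1],[0.09,-0.47,0.05,0,0,0.005,-1],[0.09,-0.56,0.08,0,0,0.005,-1],[0.09,-0.62,0.1,0,0,0.005,-1],[0.09,-0.655,0.1,0,0,0.005,-1],[0.09,-0.655,0.1,0,0,0.005,-1]]' | tail -c 40
python3 - <<'E'
from h import *
st(); spat([*tw(.04,.045),.03],TY,0);spat([*tw(.04,.045),.008],TY,6)
E
```

```text
gripper_width: 0.244
finger_force: 61.2
t24.5 pos [0.4421 0.2825 0.1162] ypr [ 5.4 -3.1  0.2] F [-1.3  0.1 -1.5] w 0.244 ff 61.2 q [-0.34  0.39 -0.45  2.03  0.3   0.73 -2.44]
t24.5 units [-0.008 -0.004  0.267] [-0.0011 -0.017   0.0007] rows>= 3
  tcp [0.4433 0.2835 0.0627]
t24.5 units [ 0.011 -0.003  0.306] [-0.0011 -0.0504  0.0007] rows>= 3
  tcp [0.4474 0.2839 0.0552]
```

```bash
python3 -m creep '[[0,0,0.05,0,-0.004,0,-1],[0,0,0.12,0,-0.01,0,-1],[-0.005,0,0.2,0,-0.017,0,-1],[-0.008,0,0.25,0,-0.017,0,-1],[-0.008,0,0.267,0,-0.017,0,-1],[-0.008,0,0.267,0,-0.017,0,-1]]' | tail -c 40
python3 - <<'E'
from h import *
st(); spat([*tw(.04,.045),.006],TY,5);spat([*tw(.04,.045),.0045],TY,11);spat([*tw(.04,.045),.0045],TY,19)
E
```

```text
gripper_width: 0.246
finger_force: 61.2
t25.1 pos [0.4432 0.2814 0.0622] ypr [5.4 0.  0.1] F [-1.2  0.4 -3.4] w 0.246 ff 61.2 q [-0.34  0.5  -0.43  2.02  0.32  0.68 -2.45]
t25.1 units [ 0.018 -0.01   0.057] [-0.0008 -0.0276  0.0003] rows>= 2
  tcp [0.4466 0.2838 0.0508]
t25.1 units [ 0.046 -0.011 -0.006] [-0.0008 -0.0609  0.0004] rows>= 3
  tcp [0.4521 0.2843 0.0634]
t25.1 units [ 0.093 -0.011 -0.095] [-0.0007 -0.1054  0.0004] rows>= 4
  tcp [0.4615 0.2852 0.0812]
```

```bash
python3 -m creep '[[0.006,-0.003,0.02,0,-0.009,0,-1],[0.012,-0.006,0.04,0,-0.018,0,-1],[0.018,-0.01,0.057,0,-0.0276,0,-1],[0.018,-0.01,0.057,0,-0.0276,0,-1]]' | tail -c 40
python3 - <<'E'
from h import *
st(); spat([*tw(.04,.045),.0045],TY,11);spat([*tw(.04,.045),.0045],TY,19)
E
```

```text
gripper_width: 0.247
finger_force: 61.2
t25.5 pos [0.4481 0.2843 0.0508] ypr [5.3 5.  0.2] F [-0.5 -0.4 -3. ] w 0.247 ff 61.2 q [-0.3   0.56 -0.45  1.96  0.27  0.76 -2.38]
t25.5 units [ 0.014  0.001 -0.064] [-0.0012 -0.0332 -0.    ] rows>= 2
  tcp [0.4521 0.2843 0.0634]
t25.5 units [ 0.053  0.001 -0.157] [-0.0012 -0.0776  0.0001] rows>= 3
  tcp [0.4615 0.2852 0.0812]
```

```bash
python3 -m creep '[[0.004,0,-0.02,0,-0.011,0,-1],[0.009,0,-0.042,0,-0.022,0,-1],[0.014,0,-0.064,0,-0.033,0,-1],[0.023,0,-0.087,0,-0.044,0,-1],[0.032,0,-0.11,0,-0.055,0,-1],[0.043,0,-0.134,0,-0.066,0,-1],[0.053,0,-0.157,0,-0.0776,0,-1],[0.053,0,-0.157,0,-0.0776,0,-1],[0.053,0,-0.157,0,-0.0776,0,-1]]' | tail -c 40
cat > tp.py <<'E'
from h import *
def tray(fn,z=.01):
    im,m=snap('top',fn); V=im.min(2).astype(int)
    mk=((V>165)*255).astype(np.uint8); mm=np.zeros_like(mk); mm[165:290,105:202]=mk[165:290,105:202]
    for c in cv2.findContours(mm,cv2.RETR_EXTERNAL,cv2.CHAIN_APPROX_NONE)[0]:
        if cv2.contourArea(c)>60:
            P=np.array([onz(m,u,v,z)[:2]-TO for u,v in c[:,0]]); a=np.radians(TY); P=P@np.array([[np.cos(a),-np.sin(a)],[np.sin(a),np.cos(a)]])*1000
            print('tray frame',[np.round(x,1) for x in cv2.minAreaRect(P.astype(np.float32))],P.min(0).round(),P.max(0).round())
E
python3 - <<'E'
from tp import *
st(); spat([*tw(.04,.045),.0045],TY,19); tray('t3.png')
E
```

```text
gripper_width: 0.246
finger_force: 61.3
t26.4 pos [0.4601 0.2854 0.0814] ypr [ 5.4 18.9  0.2] F [-0.5 -0.2 -2.3] w 0.246 ff 61.3 q [-0.22  0.66 -0.5   1.75  0.13  1.08 -2.22]
t26.4 units [ 0.007  0.002 -0.001] [-0.0009 -0.0006  0.0006] rows>= 2
  tcp [0.4615 0.2852 0.0812]
tray frame [array([  98.3, -113.2]), array([73. , 85.1]), np.float64(80.7)] [  52. -156.] [144. -83.]
```

```bash
cat > tp.py <<'E'
from h import *
def tray(fn,cam='scene',th=140,z=.010):
    im,m=snap(cam,fn); V=im.min(2).astype(int)
    poly=np.array([proj(m,[*tw(x,y),.006]) for x,y in((-.12,-.112),(.116,-.112),(.116,.112),(-.12,.112))]).astype(np.int32)
    r=np.zeros(V.shape,np.uint8); cv2.fillPoly(r,[poly],255)
    mk=((V>th)&(r>0)).astype(np.uint8)*255
    for c in cv2.findContours(mk,cv2.RETR_EXTERNAL,cv2.CHAIN_APPROX_NONE)[0]:
        if cv2.contourArea(c)>60:
            P=np.array([onz(m,u,v,z)[:2]-TO for u,v in c[:,0]]); a=np.radians(TY); P=P@np.array([[np.cos(a),-np.sin(a)],[np.sin(a),np.cos(a)]])*1000
            print(cam,c[:,0].mean(0).round(),cv2.contourArea(c),[np.round(x,1) for x in cv2.minAreaRect(P.astype(np.float32))],P.min(0).round(),P.max(0).round())
E
python3 - <<'E'
from tp import *
tray('s6.png'); tray('t4.png','top')
E
```

```text
scene [402. 330.] 1120.0 [array([-3.7, 40.9]), array([141.8,  87.2]), np.float64(3.9)] [-73.  -4.] [65. 88.]
```

```bash
python3 -m creep '[[-0.02,0,0.007,0,0,0,-1],[-0.05,0,0.017,0,0,0,-1],[-0.09,0,0.031,0,0,0,-1],[-0.13,0,0.045,0,0,0,-1],[-0.17,0,0.0585,0,0,0,-1],[-0.21,0,0.0723,0,0,0,-1],[-0.21,0,0.0723,0,0,0,-1]]' | tail -c 40
python3 - <<'E'
from tp import *
st(); tray('s7.png'); tray('t5.png','top')
E
```

```text
gripper_width: 0.249
finger_force: 61.3
t27.2 pos [0.4142 0.2812 0.0817] ypr [ 5.5 19.   0.2] F [ 0.3 -0.8 -2.5] w 0.249 ff 61.3 q [-0.22  0.61 -0.52  1.85  0.12  1.03 -2.25]
scene [405. 332.] 2100.5 [array([-9.2, 44.4]), array([144.6,  85.6]), np.float64(0.7)] [-82.   1.] [63. 88.]
top [132. 212.] 189.0 [array([34.4, 46. ]), array([82.4, 51.4]), np.float64(89.2)] [8. 5.] [60. 87.]
```

```bash
python3 -m creep '[[-0.04,0,0.014,0,0,0,-1],[-0.08,0,0.0275,0,0,0,-1],[-0.12,0,0.0413,0,0,0,-1],[-0.16,0,0.055,0,0,0,-1],[-0.2,0,0.0689,0,0,0,-1],[-0.24,0,0.0826,0,0,0,-1],[-0.28,0,0.09,0,0,0,-1],[-0.28,0,-0.1,0,0,0,-1],[-0.28,0,-0.3,0,0.08,0,-1],[-0.28,0,-0.4,0,0.1,0,-1]]' | tail -c 40
python3 - <<'E'
from tp import *
st(); tray('s8.png'); tray('t6.png','top'); from pan import panels; panels('s9.png')
E
```

```text
gripper_width: 0.247
finger_force: 61.4
t28.4 pos [0.3918 0.2802 0.1783] ypr [5.3 1.2 0.4] F [ 0.7  0.7 -2.2] w 0.247 ff 61.4 q [-0.26  0.28 -0.56  2.02  0.16  0.9  -2.38]
scene [398. 337.] 1798.5 [array([20.2, 45.3]), array([85.3, 86.3]), np.float64(89.4)] [-23.   2.] [64. 88.]
top [131. 219.] 379.5 [array([18.7, 46.2]), array([83.2, 82.7]), np.float64(89.7)] [-23.   4.] [60. 88.]
```

Panel a lies flat in the tray at (19, 45) mm. Now for panel b.

```bash
cat > hp.py <<'E'
from h import *
def heat(fn,cam='top',th=(200,180,165),z=.052):
    im,m=snap(cam,fn); hsv=cv2.cvtColor(im,cv2.COLOR_BGR2HSV); V=im.min(2).astype(int)
    poly=np.array([proj(m,[*hw(x,y),.05]) for x,y in((-.14,-.165),(.058,-.165),(.058,.165),(-.14,.165))]).astype(np.int32)
    r=np.zeros(V.shape,np.uint8); cv2.fillPoly(r,[poly],255)
    # black screens
    mk=((im.max(2)<60)&(r>0)).astype(np.uint8)*255
    for name,mk in [('screen',mk)]+[('w%d'%t,((V>t)&(r>0)).astype(np.uint8)*255) for t in th]:
      for c in cv2.findContours(mk,cv2.RETR_EXTERNAL,cv2.CHAIN_APPROX_NONE)[0]:
        if cv2.contourArea(c)>150:
            P=np.array([onz(m,u,v,z)[:2]-HO for u,v in c[:,0]]); a=np.radians(HY); P=P@np.array([[np.cos(a),-np.sin(a)],[np.sin(a),np.cos(a)]])*1000
            print(name,c[:,0].mean(0).round(),[np.round(x,1) for x in cv2.minAreaRect(P.astype(np.float32))],P.min(0).round(),P.max(0).round())
E
python3 - <<'E'
from hp import *
heat('t7.png'); heat('s10.png','scene')
E
```

```text
screen [349. 196.] [array([-7.8, 11.9]), array([41.7, 59.4]), np.float64(83.8)] [-38. -11.] [23. 35.]
w165 [362. 195.] [array([-11.3, -18.6]), array([34.7, 78.7]), np.float64(77.3)] [-50. -36.] [29.  7.]
screen [230. 184.] [array([-8.7,  8.7]), array([42.1, 61. ]), np.float64(83.7)] [-41. -14.] [23. 31.]
w180 [229. 184.] [array([-8.1,  4.3]), array([83.8, 83.9]), np.float64(84.3)] [-53. -41.] [37. 49.]
w165 [229. 184.] [array([-7.7,  3.2]), array([86.3, 84.7]), np.float64(84.1)] [-53. -42.] [38. 49.]
w165 [271. 174.] [array([-114.1,   43.2]), array([ 55. , 242.2]), np.float64(1.9)] [-141.  -78.] [-86. 164.]
```

```bash
python3 - <<'E'
from h import *
st(); spat([*hw(-.060,.006),.10],HY,2)
E
```

```text
t28.6 pos [0.3884 0.2778 0.1748] ypr [5.4 1.9 0.1] F [ 0.5  0.1 -2.5] w 0.248 ff 61.4 q [-0.26  0.29 -0.56  2.02  0.16  0.9  -2.38]
t28.6 units [-0.342  2.797  0.192] [-0.0008 -0.0005 -0.0047] rows>= 13
  tcp [ 0.3712 -0.2856  0.1376]
```

```bash
python3 -m creep '[[0.1,0.1,0,0,0,0,-1],[0.1,0.3,0,0,0,0,-1],[0.1,0.5,0,0,0,0,-1],[0.1,0.75,0,0,0,0,-1],[0.1,1,0,0,0,0,-1],[0.1,1,0,0,0,0,-1]]' | tail -c 40
python3 -m creep '[[0,0.2,0,0,0,0,-1],[0,0.45,0,0,0,0,-1],[0,0.7,0,0,0,0,-1],[0,0.95,0,0,0,0,-1],[0,1,0,0,0,0,-1],[0,1,0,0,0,0,-1]]' | tail -c 40
python3 - <<'E'
from h import *
st(); spat([*hw(-.060,.006),.10],HY,2)
E
```

```text
gripper_width: 0.247
finger_force: 61.4
gripper_width: 0.248
finger_force: 61.4
t29.8 pos [ 0.4457 -0.1198  0.1719] ypr [5.1 2.  0.3] F [ 0.5  0.6 -0.9] w 0.248 ff 61.4 q [ 0.4   0.24 -0.31  2.07  0.1   0.88 -1.45]
t29.8 units [-0.438  0.793  0.183] [-0.0018 -0.0002 -0.0063] rows>= 5
  tcp [ 0.3712 -0.2856  0.1376]
```

```bash
python3 -m creep '[[-0.1,0.2,0,0,0,0,-1],[-0.25,0.45,0.05,0,0,-0.006,-1],[-0.4,0.7,0.1,0,0,-0.006,-1],[-0.44,0.79,0.18,0,0,-0.006,-1],[-0.44,0.79,0.18,0,0,-0.006,-1],[-0.44,0.79,0.18,0,0,-0.006,-1]]' | tail -c 40
python3 - <<'E'
from hp import *
st(); spat([*hw(-.060,.006),.047],HY,2); heat('s11.png','scene')
E
```

```text
gripper_width: 0.249
finger_force: 61.4
t30.4 pos [ 0.3724 -0.2818  0.1386] ypr [6.5 1.8 0.4] F [-1.2  0.6 -1.4] w 0.249 ff 61.4 q [ 0.67  0.28 -0.2   2.1   0.09  0.8  -1.04]
t30.4 units [0.001 0.02  0.27 ] [-0.0021 -0.0008  0.0015] rows>= 3
  tcp [ 0.3712 -0.2856  0.0846]
screen [230. 184.] [array([-8.7,  8.7]), array([42.1, 61. ]), np.float64(83.7)] [-41. -14.] [23. 31.]
w180 [229. 184.] [array([-8.1,  4.3]), array([83.8, 83.9]), np.float64(84.3)] [-53. -41.] [37. 49.]
w165 [229. 184.] [array([-7.6,  3.2]), array([86.4, 84.9]), np.float64(84.0)] [-54. -42.] [38. 49.]
w165 [228. 151.] [array([-114., -125.]), array([55.5, 85. ]), np.float64(1.8)] [-142. -168.] [-86. -82.]
```

```bash
python3 -m creep '[[0,0.02,0.1,0,0,0,-1],[0,0.02,0.2,0,0,0,-1],[0,0.02,0.25,0,0,0,-1],[0,0.02,0.272,0,0,0,-1],[0,0.02,0.272,0,0,0,-1]]' | tail -c 40; python3 - <<'E'
from h import *
st()
E
python3 -m creep '[[0,0,0.005,0,0,0,-1],[0,0,0.01,0,0,0,-1],[0,0,0.01,0,0,0,-1]]' | tail -c 40; python3 - <<'E'
from h import *
st();spat([*hw(0.056,.006),.0445],HY,2)
E
```

```text
gripper_width: 0.244
finger_force: 61.3
t30.9 pos [ 0.3718 -0.2864  0.0853] ypr [6.6 1.8 0.3] F [ 0.1 -0.4 -1.5] w 0.244 ff 61.3 q [ 0.67  0.37 -0.18  2.13  0.13  0.67 -1.06]
gripper_width: 0.246
finger_force: 61.3
t31.2 pos [ 0.3714 -0.2875  0.0838] ypr [6.4 1.7 0.2] F [ 0.3  0.7 -1.4] w 0.246 ff 61.3 q [ 0.67  0.37 -0.18  2.13  0.13  0.67 -1.06]
t31.2 units [ 0.58  -0.007 -0.009] [-0.001  -0.0016  0.0014] rows>= 4
  tcp [ 0.4866 -0.273   0.0821]
```

```bash
python3 -m creep '[[0,0,0.005,0,0,0,-1],[0,0,0.009,0,0,0,-1],[0,0,0.009,0,0,0,-1]]' | tail -c 40; python3 - <<'E'
from h import *
st()
E
python3 -m creep '[[0.03,0,-0.001,0,0,0,-1],[0.06,0,-0.002,0,0,0,-1],[0.1,0,-0.0033,0,0,0,-1],[0.14,0,-0.0047,0,0,0,-1],[0.18,0,-0.006,0,0,0,-1],[0.22,0,-0.0073,0,0,0,-1],[0.26,0,-0.0087,0,0,0,-1],[0.3,0,-0.01,0,0,0,-1],[0.3,0,-0.01,0,0,0,-1]]' | tail -c 40; python3 - <<'E'
from hp import *
st();spat([*hw(0.056,.006),.0445],HY,2); heat('s12.png','scene',(180,))
E
```

```text
gripper_width: 0.247
finger_force: 61.8
t31.6 pos [ 0.3713 -0.2876  0.0818] ypr [6.4 1.7 0.2] F [-1.  -0.5  1.4] w 0.247 ff 61.8 q [ 0.67  0.38 -0.18  2.13  0.13  0.66 -1.06]
gripper_width: 0.245
finger_force: 61.6
t32.5 pos [ 0.4325 -0.2803  0.0819] ypr [6.5 1.6 0.2] F [ 0.2 -0.4 -0.1] w 0.245 ff 61.6 q [ 0.59  0.44 -0.18  2.03  0.14  0.71 -1.13]
t32.5 units [ 0.273 -0.005 -0.009] [-0.001  -0.0019  0.0018] rows>= 3
  tcp [ 0.4866 -0.273   0.0821]
screen [228. 184.] [array([-4.8,  5.7]), array([65.2, 42.7]), np.float64(0.3)] [-37. -16.] [28. 27.]
w180 [227. 184.] [array([-4.2,  1.8]), array([84.1, 91.6]), np.float64(89.4)] [-50. -41.] [42. 43.]
```

```bash
python3 -m creep '[[0.03,0,-0.001,0,0,0,-1],[0.06,0,-0.002,0,0,0,-1],[0.1,0,-0.0033,0,0,0,-1],[0.14,0,-0.0047,0,0,0,-1],[0.18,0,-0.006,0,0,0,-1],[0.22,0,-0.0073,0,0,0,-1],[0.25,0,-0.0087,0,0,0,-1],[0.27,0,-0.009,0,0,0,-1],[0.27,0,-0.009,0,0,0,-1]]' | tail -c 40; python3 - <<'E'
from hp import *
st();spat([*hw(0.056,.006),.0445],HY,2); heat('s13.png','scene',(180,),.054)
E
```

```text
gripper_width: 0.247
finger_force: 61.6
t33.4 pos [ 0.4854 -0.2743  0.0819] ypr [6.5 1.7 0.2] F [ 1.4  0.1 -0.7] w 0.247 ff 61.6 q [ 0.54  0.49 -0.18  1.93  0.14  0.76 -1.18]
t33.4 units [ 0.007 -0.006 -0.001] [-0.0011 -0.0018  0.0016] rows>= 2
  tcp [ 0.4866 -0.273   0.0821]
screen [222. 187.] [array([14.7,  4. ]), array([62.9, 42.9]), np.float64(0.6)] [-17. -17.] [46. 26.]
w180 [219. 188.] [array([16.3, -0.4]), array([86.4, 83.7]), np.float64(2.0)] [-28. -43.] [58. 42.]
```

```bash
python3 -m creep '[[0,0,-0.005,0,0.006,0,-1],[0,0,-0.015,0,0.012,0,-1],[0,0,-0.03,0,0.02,0,-1],[0,0,-0.06,0,0.028,0,-1],[0,0,-0.1,0,0.028,0,-1],[0,0,-0.14,0,0.028,0,-1],[0,0,-0.18,0,0.028,0,-1],[0,0,-0.22,0,0.028,0,-1],[0,0,-0.25,0,0.028,0,-1],[0,0,-0.26,0,0.028,0,-1]]' | tail -c 40
python3 -m creep '[[0,-0.025,0,0,0,0,-1],[0,-0.075,0,0,0,0,-1],[0,-0.15,0,0,0,0,-1],[0,-0.25,0,0,0,0,-1],[0,-0.37,0,0,0,0,-1],[0,-0.49,0,0,0,0,-1],[0,-0.61,0,0,0,0,-1],[0,-0.71,0,0,0,0,-1],[0,-0.77,0,0,0,0,-1],[0,-0.8,0,0,0,0,-1]]' | tail -c 40
python3 - <<'E'
from h import *
st(); im,m=snap('wrist','w8.png'); V=im.min(2)
print('col282 v:',[(v,int(V[v,262])) for v in range(130,182,5)]); print('row120:',[(u,int(V[120,u])) for u in range(185,390,8)])
spat([*tw(.04,-.047),.09],TY,-3)
E
```

```text
gripper_width: 0.247
finger_force: 61.3
gripper_width: 0.248
finger_force: 61.2
t35.5 pos [ 0.4676 -0.1136  0.1344] ypr [ 6.6 -3.3  0.2] F [ 0.1 -0.3 -3. ] w 0.248 ff 61.2 q [ 0.37  0.28 -0.29  2.12  0.1   0.7  -1.43]
col282 v: [(130, 44), (135, 141), (140, 155), (145, 154), (150, 156), (155, 109), (160, 132), (165, 132), (170, 113), (175, 95), (180, 99)]
row120: [(185, 138), (193, 148), (201, 149), (209, 129), (217, 158), (225, 153), (233, 158), (241, 43), (249, 51), (257, 39), (265, 36), (273, 37), (281, 34), (289, 29), (297, 33), (305, 40), (313, 41), (321, 155), (329, 156), (337, 156), (345, 156), (353, 156), (361, 156), (369, 144), (377, 146), (385, 142)]
t35.5 units [ 0.082 -1.526  0.107] [-0.0017 -0.0016  0.0071] rows>= 8
  tcp [0.4503 0.1918 0.1153]
```

```bash
python3 -m creep '[[0,-0.025,0,0,0,0,-1],[0,-0.075,0,0,0,0,-1],[0,-0.15,0,0,0,0,-1],[0,-0.25,0,0,0,0,-1],[0,-0.37,0,0,0,0,-1],[0,-0.49,0,0,0,0,-1],[0,-0.61,0,0,0,0,-1],[0,-0.71,0,0,0,0,-1],[0,-0.77,0,0,0,0,-1],[0,-0.8,0,0,0,0,-1]]' | tail -c 40
python3 -m creep '[[0.005,-0.025,0,0,0,0,-1],[0.015,-0.075,0,0,0,0,-1],[0.03,-0.15,0,0,0,0.003,-1],[0.05,-0.25,0,0,0,0.007,-1],[0.07,-0.37,0,0,0,0.007,-1],[0.08,-0.49,0,0,0,0.007,-1],[0.08,-0.6,0,0,0,0.007,-1],[0.08,-0.68,0.05,0,0,0.007,-1],[0.08,-0.73,0.08,0,0,0.007,-1],[0.08,-0.74,0.1,0,0,0.007,-1]]' | tail -c 40
python3 - <<'E'
from h import *
st(); spat([*tw(.04,-.044),.03],TY,0)
E
```

```text
gripper_width: 0.245
finger_force: 61.2
gripper_width: 0.246
finger_force: 61.2
t37.5 pos [0.4503 0.1939 0.1162] ypr [ 5.2 -3.3  0.3] F [ 0.3 -0.6 -2.5] w 0.246 ff 61.2 q [-0.21  0.33 -0.4   2.11  0.24  0.68 -2.24]
t37.5 units [-0.009 -0.003  0.268] [-0.0018 -0.0183 -0.0002] rows>= 3
  tcp [0.4515 0.1949 0.0627]
```

```bash
python3 -m creep '[[0,0,0.05,0,-0.004,0,-1],[0,0,0.12,0,-0.01,0,-1],[-0.005,0,0.2,0,-0.017,0,-1],[-0.008,0,0.25,-0.002,-0.018,0,-1],[-0.008,0,0.267,-0.002,-0.018,0,-1],[-0.008,0,0.267,-0.002,-0.018,0,-1]]' | tail -c 40
python3 - <<'E'
from h import *
st(); spat([*tw(.04,-.044),.006],TY,5)
E
```

```text
gripper_width: 0.244
finger_force: 61.2
t38.1 pos [0.4517 0.1925 0.0627] ypr [ 5.2 -0.  -0.1] F [-0.6 -0.1 -3. ] w 0.244 ff 61.2 q [-0.23  0.45 -0.37  2.1   0.27  0.64 -2.26]
t38.1 units [ 0.017 -0.012  0.06 ] [ 0.0005 -0.0278 -0.0008] rows>= 2
  tcp [0.4549 0.1952 0.0508]
```

```bash
python3 -m creep '[[0.006,-0.003,0.02,0,-0.009,0,-1],[0.012,-0.006,0.04,0,-0.018,0,-1],[0.018,-0.008,0.059,0,-0.0276,0,-1],[0.018,-0.008,0.059,0,-0.0276,0,-1]]' | tail -c 40
python3 -m creep '[[0.004,0,-0.02,0,-0.011,0,-1],[0.009,0,-0.042,0,-0.022,0,-1],[0.014,0,-0.064,0,-0.033,0,-1],[0.023,0,-0.087,0,-0.044,0,-1],[0.032,0,-0.11,0,-0.055,0,-1],[0.043,0,-0.134,0,-0.066,0,-1],[0.053,0,-0.157,0,-0.0776,0,-1],[0.053,0,-0.157,0,-0.0776,0,-1],[0.053,0,-0.157,0,-0.0776,0,-1]]' | tail -c 40
python3 - <<'E'
from tp import *
st(); spat([*tw(.04,-.044),.0045],TY,19); tray('s14.png'); tray('t8.png','top')
E
```

```text
gripper_width: 0.246
finger_force: 61.2
gripper_width: 0.244
finger_force: 61.2
t39.4 pos [0.4685 0.1959 0.0815] ypr [ 5.1 18.8 -0.1] F [ 0.6  0.  -1.2] w 0.244 ff 61.2 q [-0.13  0.61 -0.42  1.82  0.12  1.06 -2.07]
t39.4 units [ 0.006 -0.003 -0.   ] [ 0.0002 -0.0009 -0.0009] rows>= 2
  tcp [0.4697 0.1966 0.0812]
scene [398. 337.] 1801.5 [array([20.3, 45.3]), array([85.5, 86.5]), np.float64(89.5)] [-23.   2.] [64. 88.]
scene [359. 302.] 1137.0 [array([ -3.9, -54.8]), array([144.1,  87.5]), np.float64(5.6)] [ -73. -102.] [64. -5.]
```

```bash
python3 -m creep '[[-0.02,0,0.007,0,0,0,-1],[-0.05,0,0.017,0,0,0,-1],[-0.09,0,0.031,0,0,0,-1],[-0.13,0,0.045,0,0,0,-1],[-0.17,0,0.0585,0,0,0,-1],[-0.21,0,0.0723,0,0,0,-1],[-0.21,0,0.0723,0,0,0,-1]]' | tail -c 40
python3 -m creep '[[-0.04,0,0.014,0,0,0,-1],[-0.08,0,0.0275,0,0,0,-1],[-0.12,0,0.0413,0,0,0,-1],[-0.16,0,0.055,0,0,0,-1],[-0.2,0,0.0689,0,0,0,-1],[-0.24,0,0.0826,0,0,0,-1],[-0.28,0,0.09,0,0,0,-1],[-0.28,0,-0.1,0,0,0,-1],[-0.28,0,-0.3,0,0.08,0,-1],[-0.28,0,-0.4,0,0.1,0,-1]]' | tail -c 40
python3 - <<'E'
from tp import *
st(); tray('s15.png'); tray('t9.png','top'); plan([.428,.037,.12],0.3)
E
```

```text
gripper_width: 0.248
finger_force: 61.3
gripper_width: 0.247
finger_force: 61.4
t41.2 pos [0.4003 0.1912 0.1783] ypr [5.1 1.2 0.1] F [-0.2  1.1 -1.5] w 0.247 ff 61.4 q [-0.14  0.21 -0.49  2.1   0.11  0.87 -2.18]
scene [398. 337.] 1813.5 [array([20.4, 45.3]), array([85.3, 86.4]), np.float64(89.7)] [-23.   2.] [64. 88.]
scene [357. 308.] 1465.0 [array([ 20.3, -48.3]), array([85.9, 85.2]), np.float64(0.6)] [-23. -91.] [63. -5.]
top [126. 221.] 328.0 [array([18.7, 46.4]), array([83.9, 83.3]), np.float64(89.7)] [-23.   4.] [60. 88.]
top [168. 211.] 374.5 [array([ 18. , -46.9]), array([82.7, 83.3]), np.float64(0.2)] [-23. -89.] [60. -5.]
t41.3 units [0.092 0.778 0.292] [0.0006 0.0067 0.0279] rows>= 5
```

Both panels lie flat and side by side at (19,45) and (19,−48). Next the spatula goes back.

```bash
python3 -m creep '[[0.09,0.15,0,0,0,0.01,-1],[0.09,0.35,0.05,0,0.006,0.028,-1],[0.09,0.55,0.15,0,0.006,0.028,-1],[0.09,0.72,0.25,0,0.006,0.028,-1],[0.09,0.78,0.29,0,0.006,0.028,-1],[0.09,0.78,0.29,0,0.006,0.028,-1],[0.09,0.78,0.29,0,0.006,0.028,-1]]' | tail -c 40
python3 - <<'E'
from h import *
st(); plan([.428,.037,.037],0.3)
E
```

```text
gripper_width: 0.247
finger_force: 61.3
t42.0 pos [0.4276 0.0369 0.117 ] ypr [ 0.2  0.7 -0.1] F [-0.6  0.6 -1.6] w 0.247 ff 61.3 q [ 0.09  0.27 -0.36  2.2   0.14  0.71 -1.94]
t42.0 units [ 0.007 -0.002  0.4  ] [ 0.0007  0.0038 -0.0007] rows>= 3
```

```bash
python3 -m creep '[[0.005,0,0.1,0,0.004,0,-1],[0.005,0,0.2,0,0.004,0,-1],[0.005,0,0.3,0,0.004,0,-1],[0.005,0,0.36,0,0.004,0,-1],[0.005,0,0.39,0,0.004,0,-1],[0.005,0,0.4,0,0.004,0,-1],[0.005,0,0.405,0,0.004,0,-1],[0.005,0,0.405,0,0.004,0,-1]]' | tail -c 40
python3 - <<'E'
from h import *
st()
E
```

```text
gripper_width: 0.247
finger_force: 61.4
t42.8 pos [0.4283 0.0356 0.0367] ypr [ 0.1 -0.2 -0.2] F [-0.8 -0.1 -1.2] w 0.247 ff 61.4 q [ 0.03  0.42 -0.3   2.26  0.26  0.5  -2.05]
```

```bash
python3 -m creep '[[0,0,0.005,0,0,0,-1],[0,0,0.008,0,0,0,-1],[0,0,0.008,0,0,0,-1]]' | tail -c 90; python3 -m creep '[[0,0,0,0,0,0,0],[0,0,0,0,0,0,1],[0,0,0,0,0,0,1],[0,0,0,0,0,0,1],[0,0,0,0,0,0,1],[0,0,0,0,0,0,1],[0,0,-0.2,0,0,0,1],[0,0,-0.4,0,0,0,1],[0,0,-0.6,0,0,0,1],[-0.05,0,-0.8,0,0,0,1]]' | tail -c 40
python3 - <<'E'
from tp import *
from hp import heat
st(); im,m=snap('wrist','w9.png'); tray('s16.png'); tray('t10.png','top'); heat('t11.png')
t=cv2.imread('pics/t10.png'); s=cv2.imread('pics/s16.png')
cv2.imwrite('pics/fin.png',np.hstack([cv2.resize(t[100:310,80:430],(800,480))[:, :]]))
mt=env.camera_model('top')
b=(np.array([onz(mt,u,v,.005)[:2] for u,v in []]))
E
```

```text
1, 0.002, 0.002]
contact_force: [-2.7, -0.4, 8.8]
gripper_width: 0.246
finger_force: 63.1

gripper_width: 0.998
finger_force: 0.0
t44.1 pos [0.4179 0.0361 0.1963] ypr [ 0.1 -0.2 -0.1] F [ 0.6  0.5 -0.4] w 0.998 ff 0.0 q [ 0.14  0.12 -0.4   2.15  0.06  0.88 -1.87]
scene [397. 349.] 1957.5 [array([41.8, 57.9]), array([85.3, 86.4]), np.float64(89.8)] [-2. 15.] [ 85. 101.]
scene [357. 308.] 1477.0 [array([ 19.9, -48.2]), array([86.6, 85.2]), np.float64(0.6)] [-24. -91.] [63. -5.]
top [164. 207.] 252.0 [array([ 34.1, -46.9]), array([52.3, 83.4]), np.float64(1.3)] [  7. -88.] [60. -5.]
top [124. 215.] 994.0 [array([40.1, 59. ]), array([83.8, 83.3]), np.float64(89.8)] [-2. 17.] [ 82. 101.]
```

View pics/fin.png

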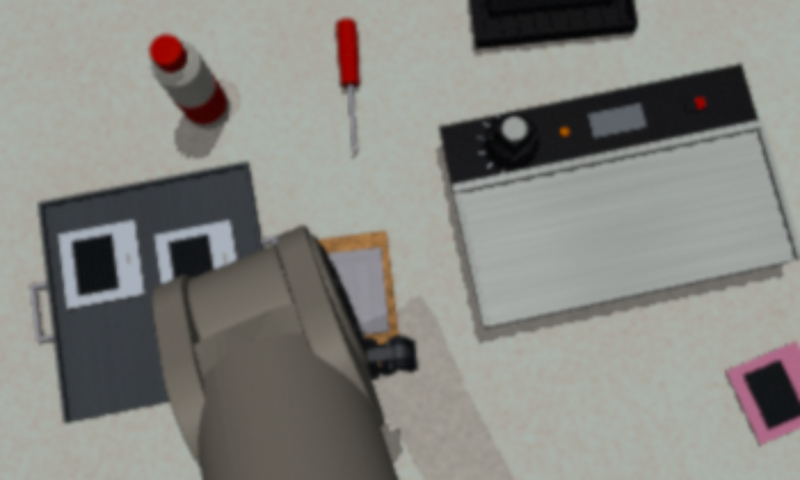

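The top view shows an empty plate, the knob on its spindle at (515,135), both panels in the tray and the spatula blade on the cork. The can and screwdriver haven't moved. Panel a was knocked aside by about 25 mm but is still flat and inside the limits at (41,58). Handing in.

```bash
python3 -c "
from bench import env
print(env.job_done())"
```

```text
the job is handed in; nothing more can be done
None
```

I handed the job in at about 44 s with every step carried out; no verdict came back, and the heat being off is judged from the knob's turn and torque, as the spindle angle can't be read directly. Both panels lie flat in the tray, though panel a was knocked about 25 mm there and is still within the limits.

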